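Sort loose instrument parts into their trays

TASK

Sort the five loose parts on the luthier's bench into the three plywood trays, each part into the tray that carries a sample of its kind: the two bridges, the two tuning pegs and the tailpiece. Lay every part down lengthwise in its tray (pointing towards the sample board, either way round), flat on the tray's floor and the same way up as it lies now, the two of a kind side by side and not on top of each other; set them down rather than drop them. Leave the glue bottle and the block plane where they stand.

Things in the scene. Friction and masses are not known exactly. Their poses are not given: they have to be found in the camera images.
- tray_bridge: Open plywood tray for string bridges, fixed; a sample bridge is fastened on the board at its +x end (else all trays are alike). Origin under the compartment's centre, at bench level; x lengthwise. Compartment inside: x -70 to 70 mm, y -65 to 65, floor 6 mm above the bench, walls 8 thick, rim 28 above the bench. Sample board: x 78 to 123 at rim height, 45 high with sample.
- tray_peg: Open plywood tray for tuning pegs, fixed; a sample peg is fastened on the board at its +x end (else all trays are alike). Origin under the compartment's centre, at bench level; x lengthwise. Compartment inside: x -70 to 70 mm, y -65 to 65, floor 6 mm above the bench, walls 8 thick, rim 28 above the bench. Sample board: x 78 to 123 at rim height, 45 high with sample.
- tray_tail: Open plywood tray for tailpieces, fixed; a sample tailpiece is fastened on the board at its +x end (else all trays are alike). Origin under the compartment's centre, at bench level; x lengthwise. Compartment inside: x -70 to 70 mm, y -65 to 65, floor 6 mm above the bench, walls 8 thick, rim 28 above the bench. Sample board: x 78 to 123 at rim height, 45 high with sample.
- bridge_a: Dark wooden string bridge with a thin pale strip along its top, loose on the bench: a straight bar 112 mm long (its x axis), 12 mm wide (y) over the lower 11 mm of its height, 16.5 mm high in all, 20 g, standing on two feet. Same either way round. Origin: centre of its underside; z up.
- bridge_b: Dark wooden string bridge with a thin pale strip along its top, loose on the bench (a second one, the same): a straight bar 112 mm long (its x axis), 12 mm wide (y) over the lower 11 mm of its height, 16.5 mm high in all, 20 g, standing on two feet. Same either way round. Origin: centre of its underside; z up.
- peg_a: Dark wooden tuning peg lying on the bench: 84 mm long (its x axis). At its -x end a flat thumb head 24 long (x -42 to -18), 21 wide (y), 11 thick, lying flat; then a collar and a round shaft tapering from 9 to 6.5 diameter, ending at x = 42. 14 g, mostly in the head; hold it by the head, across its width. Origin: mid-length, at bench level; z up.
- peg_b: Dark wooden tuning peg lying on the bench (a second one, the same): 84 mm long (its x axis). At its -x end a flat thumb head 24 long (x -42 to -18), 21 wide (y), 11 thick, lying flat; then a collar and a round shaft tapering from 9 to 6.5 diameter, ending at x = 42. 14 g, mostly in the head; hold it by the head, across its width. Origin: mid-length, at bench level; z up.
- tailpiece: Plated steel string tailpiece, loose on the bench: 92 mm long (its x axis; from -46 to 46), 34 mm wide (y), 110 g. A flat 3 mm plate with a rounded +x end; from x = -40 to 4 a block as wide as the plate and 15 mm high, the place to hold it; a row of small hooks ahead of it. Origin: centre of its underside; z up.
- glue: Bystander: cream glue bottle with a red nozzle, standing, 52 mm diameter, 135 mm tall, 0.2 kg. Origin: centre of its underside.
- plane: Bystander: small steel and brass block plane, 150 mm long (x), 46 mm wide, 50 mm high, 0.65 kg. Origin: centre of its underside.
Not all that is in view belongs to the job. Leave any green or purple look-alike of the tray_bridge alone. Of the things that look like the tailpiece, the larger one is meant.

How it is judged:
At the end, for the whole second after the job is handed in: Both bridges, both pegs and the tailpiece lie in the compartment of their own kind's tray, on its floor (origin less than 10 mm above the tray's underside), within 15 degrees of the tray's length, within 10 degrees of level and the right way up, released and at rest (x of bridge_a in the frame of tray_bridge between -0.06 and 0.06 m and y of bridge_a in the frame of tray_bridge between -0.065 and 0.065 m and z of bridge_a in the frame of tray_bridge between 0 and 0.01 m and angle between the x axis of each of bridge_a, bridge_b and the x axis of tray_bridge, either way round below 0.26 rad and angle between each of bridge_a, bridge_b, peg_a, peg_b, tailpiece's own z axis and vertical below 0.17 rad and linear speed of each of bridge_a, bridge_b, peg_a, peg_b, tailpiece below 0.02 m/s and x of bridge_b in the frame of tray_bridge between -0.06 and 0.06 m and y of bridge_b in the frame of tray_bridge between -0.065 and 0.065 m and z of bridge_b in the frame of tray_bridge between 0 and 0.01 m and x of peg_a in the frame of tray_peg between -0.06 and 0.06 m and y of peg_a in the frame of tray_peg between -0.065 and 0.065 m and z of peg_a in the frame of tray_peg between 0 and 0.01 m and angle between the x axis of each of peg_a, peg_b and the x axis of tray_peg, either way round below 0.26 rad and x of peg_b in the frame of tray_peg between -0.06 and 0.06 m and y of peg_b in the frame of tray_peg between -0.065 and 0.065 m and z of peg_b in the frame of tray_peg between 0 and 0.01 m and x of tailpiece in the frame of tray_tail between -0.06 and 0.06 m and y of tailpiece in the frame of tray_tail between -0.065 and 0.065 m and z of tailpiece in the frame of tray_tail between 0 and 0.01 m and angle between the x axis of tailpiece and the x axis of tray_tail, either way round below 0.26 rad); the robot touches nothing.
It fails at once if a part is dropped or thrown (moves faster than 0.8 m/s, as after a free fall of some 33 mm, with no finger on it) ((contact force between bridge_a and the fingers below 0.05 N and linear speed of bridge_a above 0.8 m/s) or (contact force between bridge_b and the fingers below 0.05 N and linear speed of bridge_b above 0.8 m/s) or (contact force between peg_a and the fingers below 0.05 N and linear speed of peg_a above 0.8 m/s) or (contact force between peg_b and the fingers below 0.05 N and linear speed of peg_b above 0.8 m/s) or (contact force between tailpiece and the fingers below 0.05 N and linear speed of tailpiece above 0.8 m/s)).
It fails at once if the glue bottle is shifted by more than 20 mm or tipped (distance of glue from where it was at the start of the episode above 0.02 m or angle between glue's own z axis and vertical above 0.3 rad).
It fails at once if the block plane is shifted by more than 20 mm or tipped (distance of plane from where it was at the start of the episode above 0.02 m or angle between plane's own z axis and vertical above 0.3 rad).
It also fails if it takes over 128 s, if anything falls off the work surface, if the arm or the gripper's body presses on something with over 40 N, if the wrist force passes 120 N, or if a joint passes its speed limit or range.

ROBOT

A 6-joint arm with a two-finger parallel gripper is mounted at the origin on the work surface. World frame = base frame: x ahead of the robot, y to its left, z up, the work surface at z = 0. Lengths are in m, angles in rad, forces in N, time in s.
With the tool pointing down it reaches from about 0.35 to 1 m from the base axis. Payload 7.1 kg.
Tool frame: the origin (TCP) lies at the very end of the fingers, on their centre line; the grasp point (between the pads) lies 19 mm behind it; z points along the fingers, y is the direction in which the jaws open and shut (so a half turn about z gives the same grasp; the last joint's range is limited). The gripper opens to 85 mm and grips with 20 to 120 N. Pads are 22 mm wide; open, the fingers measure 114 mm over their backs; the gripper's body (76 mm by 85 mm) begins 54 mm behind the grasp point. The pads swing forward as they close: fully open they stand 13 mm farther back than shut.
Start: joints at [1.282, 0.423, 1.63, -0, 1.089, -0.019], TCP at [0.167, 0.602, 0.202] pointing down, gripper open.
Joint ranges: [-3, 3], [-0.9, 2.11], [0.09, 2.58], [-1.31, 4.45], [0.11, 2.69], [-2.54, 2.54]. Speed limits (rad/s): [2.39, 2.39, 3.01, 3.14, 3.14, 3.14].

INTERFACE

Orientations are given as a unit quaternion [w, x, y, z].
In Python, from rig import ctrl gives the robot as it stands. The module is installed in compiled form; this text tells all that it offers.
- The arm moves only by the tool send_rows, never from a script. Its argument "targets" is a list of rows, each an object with "dp": the shift along the tool's x, y, z scaled (see below), a list of three; "rot": the turn, a rotation vector about the tool's x, y, z scaled (see below), a list of three; "hand": the opening, from 0 (shut) to 1 (fully open). A call has 1 to 8 rows; each row shifts and turns the commanded pose from where the row before left it, along the tool's axes as they then stand; what a row does not reach is not made up. The controller multiplies each number of a shift by 7.5 cm and each number of a turn by pi rad. A row lasts 1/10 s, in which the tool goes at most 50 mm and 8.59 degrees, less where a joint would pass 70% of its speed; a pose out of reach is approached as far as the arm can. A call with a number of a shift or a turn outside -1 to 1 is refused whole. A call with a gripper value outside its range is refused whole. The fingers move at their own pace and stop on an object; "grip_force" is the grip in N (left out, the last holds). Time passes only in rows, so rows that do not move let the fingers close. It gives the time, the measured TCP pose, the force and the opening at its end, in the units of the state.
- ctrl.get_state(): the state, without advancing time (a new reading comes with each control period).
- ctrl.get_image(name): name is "scene" or "top"; returns the picture (400x640x3 uint8, red, green, blue); there is no depth.
- ctrl.camera_model(name): a dict with "fov_y" (degrees; the focal length in pixels is half the picture's height over the tangent of half this angle, whatever the lens; pixels are square), "cx", "cy" (the principal point, pixels), "world_from_camera" (4x4, takes a point from camera to world coordinates). Camera axes: x right, y up, looking along -z (the intrinsics and any distortion apply to the point x, -y, -z); pixel columns grow to the right and rows downward; lengths in m; the calibration is good to about 2 mm. A picture is of the moment at which its call begins. camera_model takes no time and is no camera call.
- ctrl.finish_job(): hands the job in, once; it reports no verdict.
The state is a dict: "t": time; "q": joint angles; "joint_velocities": joint speeds; "joint_efforts": joint torques, N m; "tool_pos": TCP position; "eef_rot": TCP orientation; "contact_force": force on the tool from outside, world axes, zero at the start; "torque": the same for the moment, N m; "width": finger opening in m.
Only numpy, scipy, OpenCV 4.12 (cv2) and the standard library are available. Lean on these libraries where they do the work, as an engineer would, in place of code of your own. Each camera call takes 0.05 s, during which the arm holds its last target. There are 200 camera calls.

## Working session

There is one attempt and no reset: what is moved stays moved. The work goes in short steps, Python scripts to look and compute and a tool call to move; the robot and the scene stay as the last step left them, time stands still between calls to the robot, and variables do not carry over. Pictures are saved under pics/ and viewed, about 12 in all and at most 16, crops included, and the job is handed in when it is done.

Besides the shell and the picture viewer there is one more tool, called after ">>>" as name(argument=value, ...) on one line, values as JSON. send_rows: Moves the arm, as the interface text tells. Its arguments: {"type":"object","properties":{"targets":{"type":"array"},"grip_force":{"type":"number"}},"required":["targets"]}

```bash
mkdir -p pics
python3 - <<'E'
from rig import ctrl
import cv2
for n in("top","scene"):
    m=ctrl.camera_model(n);print(n,m)
    cv2.imwrite(f"pics/{n}0.png",cv2.cvtColor(ctrl.get_image(n),cv2.COLOR_RGB2BGR))
print(ctrl.get_state())
E
```

```text
top {'fov_y': 50.554234443452664, 'cx': 320.5456154215057, 'cy': 193.91795957334688, 'world_from_camera': array([[ 0.02527292,  0.99649799, -0.07970589,  0.43459698],
       [-0.99965619,  0.02463477, -0.00897971,  0.1135353 ],
       [-0.00698472,  0.07990543,  0.99677798,  1.27479054],
       [ 0.        ,  0.        ,  0.        ,  1.        ]])}
scene {'fov_y': 46.98452894754766, 'cx': 315.14005009147354, 'cy': 195.23670361958398, 'world_from_camera': array([[ 0.52594047, -0.73580709,  0.42658475,  1.06405772],
       [ 0.85051746,  0.45652533, -0.26116024, -0.22003031],
       [-0.00258319,  0.50017251,  0.86592193,  1.1477981 ],
       [ 0.        ,  0.        ,  0.        ,  1.        ]])}
{'t': 0.1, 'q': array([ 1.28197933e+00,  4.23768540e-01,  1.63059475e+00, -4.37285448e-06,
        1.08861031e+00, -1.89774330e-02]), 'joint_velocities': array([-0.00028746, -0.00129929,  0.0004943 , -0.00016892, -0.00064807,
       -0.00120321]), 'joint_efforts': array([-8.60235323e-04, -5.58427799e+01, -2.82445765e+01, -1.35972696e-04,
        3.07986571e-03,  4.83415164e-06]), 'tool_pos': array([0.16642318, 0.6018884 , 0.20142828]), 'eef_rot': array([-1.03928700e-04,  1.34509782e-01,  9.90912025e-01, -6.82605018e-04]), 'contact_force': array([ 0.3373117, -0.3535825, -0.3430568]), 'torque': array([ 0.00322575,  0.01812759, -0.02966855]), 'width': 0.08521178198712026}
```

View pics/top0.png

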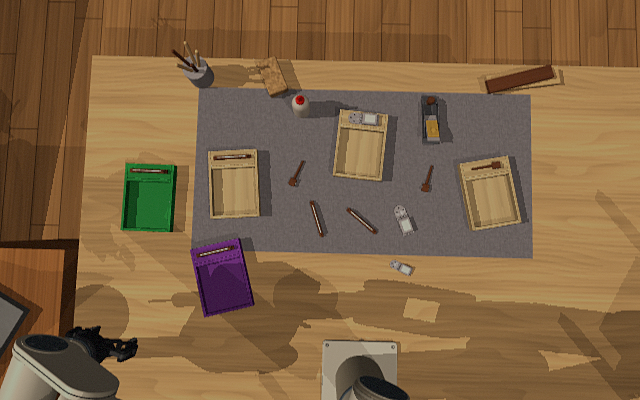

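View pics/scene0.png

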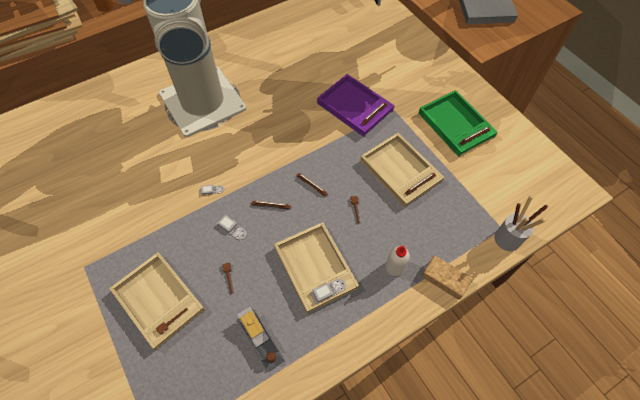

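The top view shows these items:
- **Trays:** plywood bridge (234,185), tail (361,145) and peg (490,192). The green (148,198) and purple (222,278) look-alikes stay alone.
- **Bridges:** (317,218) and (362,220).
- **Pegs:** (297,173) and (427,178).
- **Tailpiece candidates:** (403,219) and (401,267). The one at (403,219) looks larger, so I'll confirm it in an enlarged crop.

```bash
cat > h.py <<'E'
import numpy as np, cv2
from rig import ctrl
def proj(n,P):
    m=ctrl.camera_model(n);T=np.array(m["world_from_camera"]);f=200/np.tan(np.radians(m["fov_y"]/2))
    c=(np.atleast_2d(P)-T[:3,3])@T[:3,:3]
    return np.c_[m["cx"]-f*c[:,0]/c[:,2], m["cy"]+f*c[:,1]/c[:,2]]
def unproj(n,uv,z):
    m=ctrl.camera_model(n);T=np.array(m["world_from_camera"]);f=200/np.tan(np.radians(m["fov_y"]/2))
    uv=np.atleast_2d(uv).astype(float)
    d=np.c_[(uv[:,0]-m["cx"])/f,-(uv[:,1]-m["cy"])/f,-np.ones(len(uv))]@T[:3,:3].T
    return T[:3,3]+d*((z-T[2,3])/d[:,2])[:,None]
def grab(n,fn): 
    im=cv2.cvtColor(ctrl.get_image(n),cv2.COLOR_RGB2BGR);cv2.imwrite(fn,im);return im
E
python3 - <<'E'
import cv2,numpy as np
a=cv2.imread("pics/top0.png");
c=cv2.resize(a[155:280,280:445],None,fx=4.8,fy=4.8,interpolation=cv2.INTER_CUBIC)
cv2.imwrite("pics/crop1.png",c)
b=cv2.imread("pics/top0.png")[90:240,200:530]
cv2.imwrite("pics/crop2.png",cv2.resize(b,None,fx=2.4,fy=2.4,interpolation=cv2.INTER_CUBIC))
from h import *
# tray corners rough, rim height, both cameras
for nm,t,s in(("glue top",(300,99),(401,251)),("base corner",(397,341),(244,107))):
    print(nm,[unproj("top",t,z)[0].round(3) for z in(0,.135)],[unproj("scene",s,z)[0].round(3) for z in(0,.135)])
E
```

```text
glue top [array([0.828, 0.196, 0.   ]), array([0.786, 0.187, 0.135])] [array([0.768, 0.231, 0.   ]), array([0.803, 0.178, 0.135])]
base corner [array([ 0.109, -0.11 ,  0.   ]), array([ 0.144, -0.086,  0.135])] [array([0.096, 0.104, 0.   ]), array([0.21 , 0.066, 0.135])]
```

View pics/crop1.png

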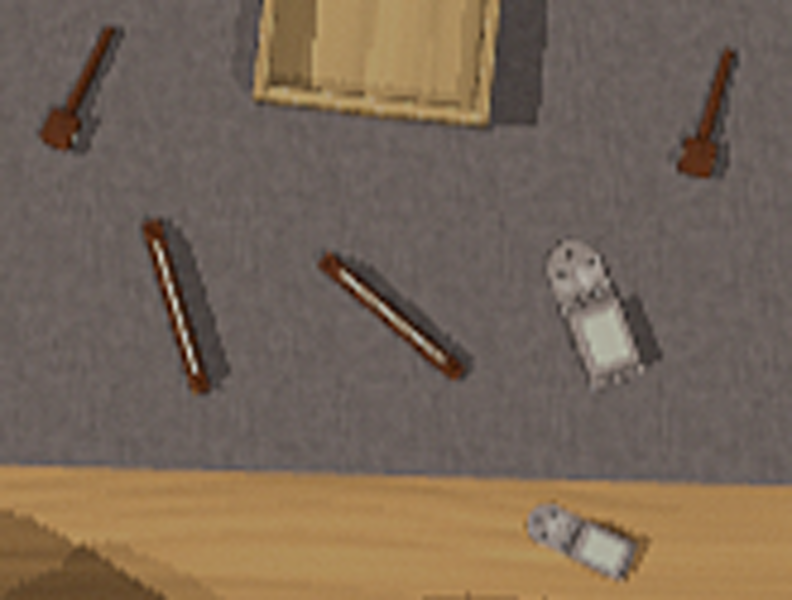

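The crop confirms that the tailpiece at (403,219) is clearly larger than the one at (401,267) off the mat, so it is the one meant. Next I'll measure the trays.

Run:
```python
import cv2,numpy as np
a=cv2.imread("pics/top0.png")
t=[a[140:230,200:270],a[100:190,325:400],a[145:240,455:530]]
b=cv2.imread("pics/scene0.png")
s=[b[125:215,350:450],b[215:320,265:365],b[245:355,100:210]]
def up(c): return cv2.copyMakeBorder(cv2.resize(c,(int(c.shape[1]*2.7),int(c.shape[0]*2.7)),interpolation=cv2.INTER_CUBIC),0,300-int(c.shape[0]*2.7),0,0,cv2.BORDER_CONSTANT)[:300]
r1=np.hstack([up(c) for c in t]);r2=np.hstack([up(c) for c in s])
w=max(r1.shape[1],r2.shape[1])
pad=lambda r:cv2.copyMakeBorder(r,0,0,0,w-r.shape[1],cv2.BORDER_CONSTANT)
o=np.vstack([pad(r1),pad(r2)])[:, :800];print(o.shape)
cv2.imwrite("pics/crop3.png",o)
```

```text
(600, 800, 3)
```

View pics/crop3.png

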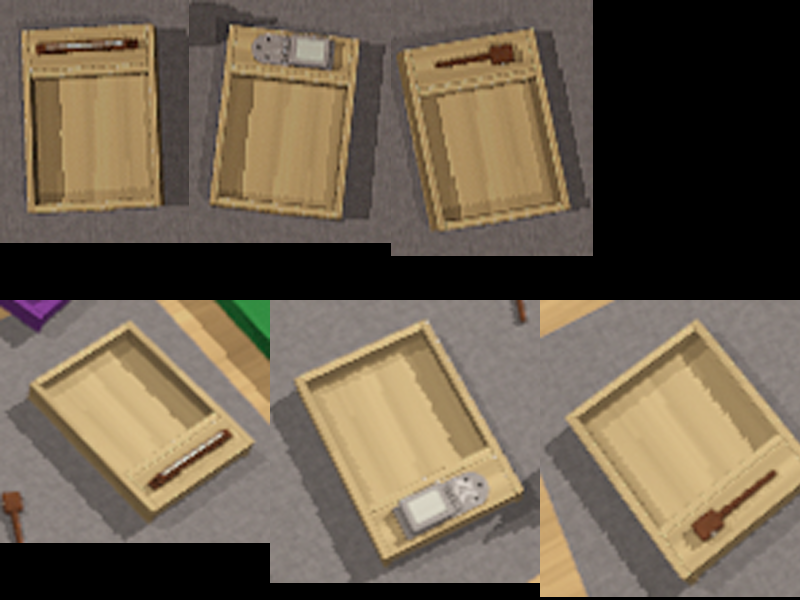

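The crop shows each tray with its sample on the far board: bridge on the left, tailpiece in the middle, peg on the right. I'm fitting tray poses from the rim corners in both views, with a radial distortion term as a check.

```bash
cat > fit.py <<'E'
from h import *
from scipy.optimize import least_squares
C=np.array([[.123,.073],[.123,-.073],[-.078,-.073],[-.078,.073]])
top=[([(22,32),(155,25),(160,206),(29,211)],(200,140)),([(40,25),(169,41),(153,217),(22,204)],(325,100)),([(15,48),(142,30),(177,207),(49,230)],(455,145))]
sc=[([(254,143),(154,215),(31,85),(130,23)],(350,125)),([(251,193),(117,257),(27,78),(158,22)],(265,215)),([(np.nan,np.nan),(150,280),(29,117),(157,21)],(100,245))]
T=[np.array(a)/2.7+o for a,o in top];S=[np.array(a)/2.7+o for a,o in sc]
def dist(n,uv,k):
    m=ctrl.camera_model(n);f=200/np.tan(np.radians(m["fov_y"]/2));c=np.array([m["cx"],m["cy"]])
    d=(uv-c)/f;return c+f*d*(1+k*(d**2).sum(1,keepdims=True))
def tray(p):
    c,s=np.cos(p[2]),np.sin(p[2]);q=C@np.array([[c,s],[-s,c]])+p[:2];return np.c_[q,np.full(4,.028)]
def res(p,split=False):
    r=[]
    for i in range(3):
        P=tray(p[3*i:3*i+3])
        r+=[(dist("top",proj("top",P),p[9])-T[i]).ravel(),(dist("scene",proj("scene",P),p[10])-S[i]).ravel()]
    r=np.concatenate(r);return r[~np.isnan(r)]
p0=[]
for i in range(3): c=unproj("top",T[i].mean(0),.028)[0];p0+=[c[0]-.0225,c[1],0]
if __name__=="__main__":
    for fixed in(1,0):
        g=(lambda p:res(np.r_[p[:9],0,0])) if fixed else res
        s=least_squares(g,np.r_[p0,0,0]);print(np.sqrt((s.fun**2).mean()).round(2));print(s.x.round(3),s.fun.round(1))
E
python3 fit.py
```

```text
1.03
[ 0.54   0.381  0.077  0.664  0.012 -0.091  0.531 -0.378  0.198  0.
  0.   ] [-0.1 -1.6 -0.5 -1.6  0.4 -1.2 -0.6 -0.5 -0.2 -0.7 -1.2 -1.1 -1.2 -0.9
 -0.6 -1.3 -0.1 -1.   0.6 -1.5 -0.5 -0.4 -1.  -1.2  0.9 -1.4 -1.4  0.6
 -1.3 -0.4 -0.8 -1.7 -1.8 -0.1 -0.5 -1.9  0.8 -0.6 -0.8 -0.5 -1.9 -0.4
 -1.3 -0.2  0.3 -1.3]
0.94
[ 0.54   0.382  0.077  0.665  0.012 -0.091  0.532 -0.385  0.197 -0.06
 -0.073] [ 0.2 -1.4 -0.7 -1.6  0.2 -1.4 -0.4 -0.7 -0.6 -0.7 -1.1 -1.2 -0.9 -1.
 -0.6 -1.1  0.  -0.9  0.5 -1.3 -0.5 -0.5 -0.9 -1.4  0.8 -1.4 -1.4  0.3
 -1.3 -0.3 -0.8 -1.5 -0.5 -0.1 -0.6 -1.5  0.1 -1.   0.1 -0.9 -1.7 -1.4
 -0.1 -0.4 -0.4 -0.6]
```

```bash
cat > plan.py <<'E'
from h import *
from scipy.spatial.transform import Rotation as R
cr=lambda *a:(np.array(a)+.5)/4.8-.5+np.array([280,155])
def two(a,b,z): 
    w=unproj("top",cr(a,b),z)[:,:2];return w,np.arctan2(*(w[1]-w[0])[::-1]),np.linalg.norm(w[1]-w[0])
parts={}
for n,a,b,z in(("bridge_a",(200,392),(152,222),.013),("bridge_b",(460,373),(323,257),.013),("peg_a",(52,144),(117,30),.006),("peg_b",(692,174),(732,50),.006),("tailpiece",(622,380),(567,240),.004)):
    w,th,L=two(a,b,z);g=w.mean(0)
    d=(w[1]-w[0])/L
    if "peg" in n: g=g-.030*d
    if n=="tailpiece": g=g-.018*d
    parts[n]=(g,th)
trays={"bridge":(.540,.381,.077),"tail":(.664,.012,-.091),"peg":(.531,-.380,.198)}
def slot(t,x,y):
    X,Y,a=trays[t];return np.array([X+x*np.cos(a)-y*np.sin(a),Y+x*np.sin(a)+y*np.cos(a)])
def yaw():  # angle of tool y in the world
    s=ctrl.get_state();q=s["eef_rot"];y=R.from_quat(np.r_[q[1:],q[0]]).as_matrix()[:,1];return s,np.arctan2(y[1],y[0])
def plan(goal,phi,z,z0=None,turn=True,start=None):
    """turn about tool z first, then shift; returns numbers in tool units (75 mm, pi)"""
    s,p=yaw();pos=s["tool_pos"]
    if start is not None: pos,p=start
    d=(phi-p+np.pi/2)%np.pi-np.pi/2      # jaws: half turn equal
    if not turn: d=(phi-p+np.pi)%(2*np.pi)-np.pi
    y=np.array([np.cos(p+d),np.sin(p+d)]);x=np.array([-y[1],y[0]])*-1
    x=np.array([y[1],-y[0]])*-1
    e=np.array(goal)-pos[:2]
    print("turn rotz total %.3f"%(-d/np.pi),"then dx %.3f dy %.3f"%(e@x/.075,e@y/.075),"dz %.3f"%((pos[2]-z)/.075),"q6",s["q"][5].round(2),"t",s["t"])
E
python3 - <<'E'
from plan import *
for n,(g,t) in parts.items(): print(n,g.round(3),np.degrees(t).round(1))
for n,a,b,z in(("bridge_a",(200,392),(152,222),.013),("bridge_b",(460,373),(323,257),.013),("peg_a",(52,144),(117,30),.006),("peg_b",(692,174),(732,50),.006),("tailpiece",(622,380),(567,240),.004)): print(two(a,b,z)[2].round(3))
s,p=yaw();print(p,R.from_quat(np.r_[s["eef_rot"][1:],s["eef_rot"][0]]).as_matrix().round(3))
g,t=parts["bridge_a"];plan(g,t+np.pi/2,.1)
E
```

```text
bridge_a [0.462 0.136] 17.3
bridge_b [0.46  0.002] 51.0
peg_a [0.572 0.211] -27.9
peg_b [ 0.564 -0.188] -17.3
tailpiece [ 0.45  -0.132] 22.1
0.109
0.111
0.083
0.083
0.093
1.3009588128511786 [[-0.964  0.267 -0.   ]
 [ 0.267  0.964 -0.001]
 [ 0.    -0.001 -1.   ]]
turn rotz total -0.182 then dx -1.915 dy -7.104 dz 1.352 q6 -0.02 t 0.1
```

>>> send_rows(targets=[{"dp":[0,0,0],"rot":[0,0,-0.036],"hand":0.5},{"dp":[0,0,0],"rot":[0,0,-0.036],"hand":0.5},{"dp":[0,0,0],"rot":[0,0,-0.036],"hand":0.5},{"dp":[0,0,0],"rot":[0,0,-0.036],"hand":0.5},{"dp":[0,0,0],"rot":[0,0,-0.038],"hand":0.5},{"dp":[-0.08,-0.3,0.1],"rot":[0,0,0],"hand":0.5},{"dp":[-0.147,-0.54,0.1],"rot":[0,0,0],"hand":0.5},{"dp":[-0.147,-0.54,0.1],"rot":[0,0,0],"hand":0.5}], grip_force=30)

```text
t: 0.9
tool_pos: [0.2241, 0.5108, 0.1789]
eef_rot: [-0.0, -0.151, 0.989, -0.0]
contact_force: [0.7, -0.3, 0.2]
width: 0.0424
```

>>> send_rows(targets=[{"dp":[-0.147,-0.54,0.1],"rot":[0,0,0],"hand":0.5},{"dp":[-0.147,-0.54,0.1],"rot":[0,0,0],"hand":0.5},{"dp":[-0.147,-0.54,0.1],"rot":[0,0,0],"hand":0.5},{"dp":[-0.147,-0.54,0.1],"rot":[0,0,0],"hand":0.5},{"dp":[-0.147,-0.54,0.1],"rot":[0,0,0],"hand":0.5},{"dp":[-0.147,-0.54,0.1],"rot":[0,0,0],"hand":0.5},{"dp":[-0.147,-0.54,0.1],"rot":[0,0,0],"hand":0.5},{"dp":[-0.147,-0.54,0.1],"rot":[0,0,0],"hand":0.5}])

```text
t: 1.7
tool_pos: [0.4052, 0.2272, 0.1193]
eef_rot: [-0.0, -0.151, 0.989, -0.0]
contact_force: [1.3, 0.3, 0.4]
width: 0.0424
```

>>> send_rows(targets=[{"dp":[-0.147,-0.54,0.1],"rot":[0,0,0],"hand":0.5},{"dp":[-0.147,-0.54,0.1],"rot":[0,0,0],"hand":0.5},{"dp":[-0.06,-0.3,0.05],"rot":[0,0,0],"hand":0.5},{"dp":[0,0,0],"rot":[0,0,0],"hand":0.5},{"dp":[0,0,0],"rot":[0,0,0],"hand":0.5}])

```text
t: 2.2
tool_pos: [0.4605, 0.1376, 0.1006]
eef_rot: [-0.0, -0.15, 0.989, 0.0]
contact_force: [-0.4, 0.4, -0.3]
width: 0.0427
```

Run:
```python
from plan import *
grab("top","pics/top1.png");grab("scene","pics/s1.png")
g,t=parts["bridge_a"];plan(g,t+np.pi/2,.003);s=yaw()[0];print(s["tool_pos"],s["width"],s["contact_force"])
```

```text
turn rotz total 0.000 then dx -0.008 dy -0.041 dz 1.306 q6 -1.61 t 2.3
[0.46031303 0.13855523 0.10091255] 0.042692142113309635 [0.14265259 0.47641267 0.08360829]
```

```bash
python3 -c "
import cv2
cv2.imwrite('pics/c4.png',cv2.resize(cv2.imread('pics/s1.png')[60:260,180:440],None,fx=3,fy=3,interpolation=cv2.INTER_CUBIC))"
```

```text
(no output)
```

View pics/c4.png

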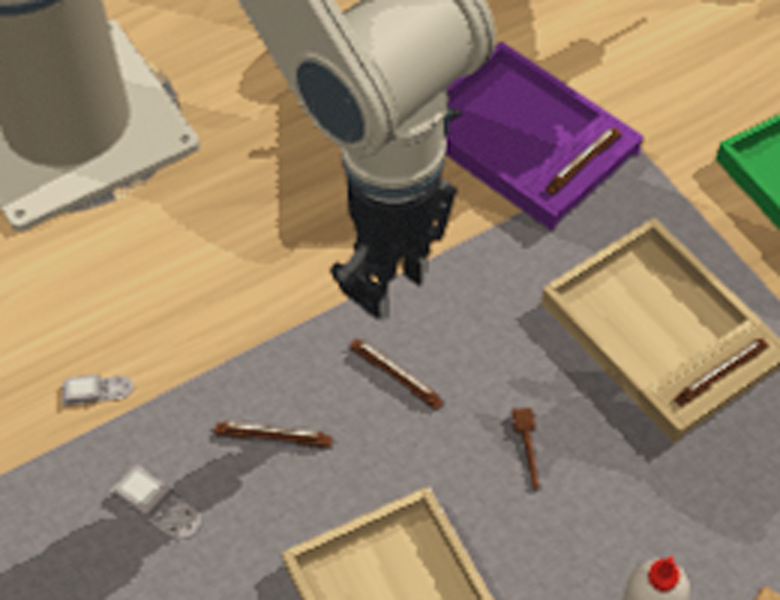

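The crop shows the gripper above bridge_a, about (395,375) in the crop, with the jaws across it and clear of its neighbours. I'll descend and grip.

>>> send_rows(targets=[{"dp":[-0.01,-0.04,0.3],"rot":[0,0,0],"hand":0.5},{"dp":[0,0,0.4],"rot":[0,0,0],"hand":0.5},{"dp":[0,0,0.3],"rot":[0,0,0],"hand":0.5},{"dp":[0,0,0.2],"rot":[0,0,0],"hand":0.5},{"dp":[0,0,0.1],"rot":[0,0,0],"hand":0.5},{"dp":[0,0,0],"rot":[0,0,0],"hand":0.5}])

```text
t: 2.9
tool_pos: [0.4615, 0.1359, 0.0028]
eef_rot: [-0.001, -0.151, 0.989, -0.0]
contact_force: [-0.5, 0.6, 0.9]
width: 0.0429
```

>>> send_rows(targets=[{"dp":[0,0,0],"rot":[0,0,0],"hand":0},{"dp":[0,0,0],"rot":[0,0,0],"hand":0},{"dp":[0,0,0],"rot":[0,0,0],"hand":0},{"dp":[0,0,0],"rot":[0,0,0],"hand":0},{"dp":[0,0,0],"rot":[0,0,0],"hand":0},{"dp":[0,0,0],"rot":[0,0,0],"hand":0}])

```text
t: 3.5
tool_pos: [0.4626, 0.1352, 0.0035]
eef_rot: [0.0, -0.15, 0.989, 0.0]
contact_force: [1.1, -0.5, -0.1]
width: -0.0003
```

Run:
```python
from plan import *
s,p=yaw();print(s["tool_pos"],s["width"],s["contact_force"])
plan(slot("bridge",0,-.028),.077+np.pi/2,.1)
```

```text
[0.46256236 0.13520925 0.00353154] -0.00034170548001372005 [ 1.06149962 -0.50135293 -0.14547645]
turn rotz total 0.072 then dx -1.282 dy 2.815 dz -1.286 q6 -1.61 t 3.5
```

The fingers closed fully, so the grasp missed. I'm checking why.

Run:
```python
from plan import *
a=grab("top","pics/t2.png");b=grab("scene","pics/s2.png")
A=cv2.resize(a[160:300,270:410],(560,560),interpolation=cv2.INTER_CUBIC)[:,:400]
B=cv2.resize(b[120:240,240:340],None,fx=4.6,fy=4.6,interpolation=cv2.INTER_CUBIC)[:560,:400]
B=cv2.copyMakeBorder(B,0,560-B.shape[0],0,400-B.shape[1],cv2.BORDER_CONSTANT)
cv2.imwrite("pics/c5.png",np.hstack([A,B]))
print(proj("scene",[[.4625,.1352,.0035]]),proj("top",[[.4625,.1352,.0035]]))
```

```text
[[311.26120687 184.09403755]] [[316.51826547 218.35204982]]
```

View pics/c5.png

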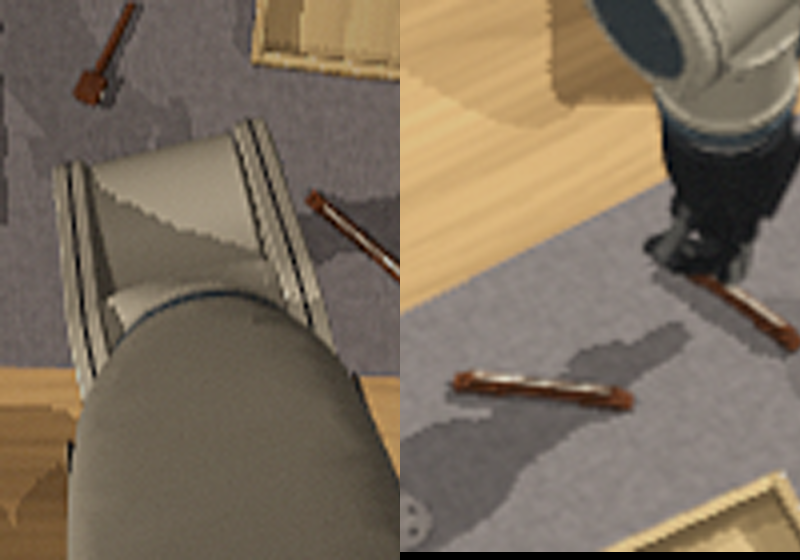

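Run:
```python
from plan import *
def z(f,dr):
    a=cv2.imread(f);x0,y0=270,140;A=cv2.resize(a[y0:y0+70,x0:x0+70],(630,630),interpolation=cv2.INTER_CUBIC)[:560,80:480]
    c=lambda P:[tuple(int(v) for v in ((u+.5-x0)*9-80,(w+.5-y0)*9)) for u,w in proj("scene",P)]
    g,t=parts["bridge_a"];d=np.array([np.cos(t),np.sin(t)])*.056;n=np.array([-d[1],d[0]])/.056*.006
    if dr:
        q=c([[*(g+s*d+r*n),0] for s,r in((1,1),(1,-1),(-1,-1),(-1,1))])
        cv2.polylines(A,[np.array(q)],True,(0,255,0),1)
        for h,col in((.0,(0,255,255)),(.019,(255,255,0)),(.04,(255,0,255))): cv2.circle(A,c([[.4625,.1352,h]])[0],4,col,1)
    return A
cv2.imwrite("pics/c6.png",np.hstack([z("pics/scene0.png",1),z("pics/s2.png",1)]))
```

```text
(no output)
```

View pics/c6.png

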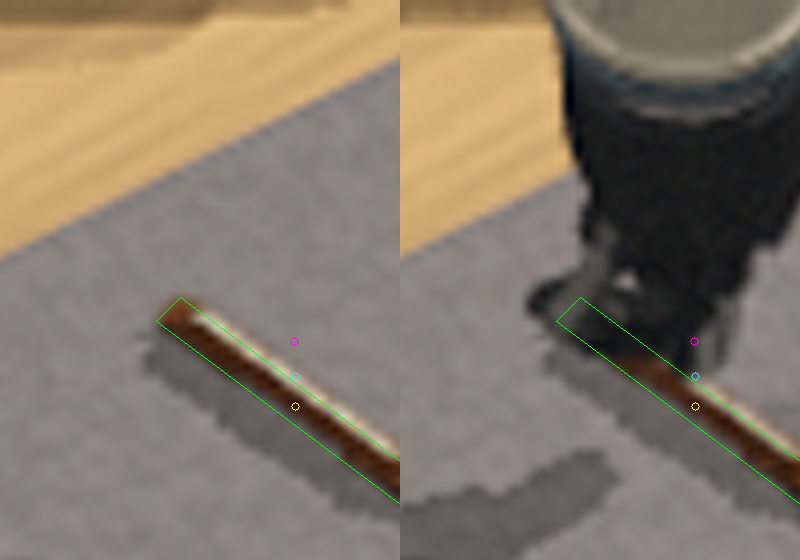

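Run:
```python
from plan import *
print("s1 tcp",proj("scene",[[.4603,.1386,.1009],[.4603,.1386,.12],[.4603,.1386,.174]]))
print("top0 tcp",proj("top",[[.1664,.6019,.2014],[.1664,.6019,.275]]),"scene0",proj("scene",[[.1664,.6019,.2014]]))
print("top1 tcp",proj("top",[[.4603,.1386,.174],[.4603,.1386,.3]]))
s=ctrl.get_state();print(s["q"],s["tool_pos"],s["eef_rot"])
print(unproj("top",[(322,341),(397,341)],.01))
print(unproj("scene",[(160,100),(184,131),(244,107)],.01))
```

```text
s1 tcp [[311.54931392 164.38021173]
 [311.48317645 160.42746435]
 [311.28628175 148.65992993]]
top0 tcp [[124.45976859 331.08248943]
 [109.55217041 338.81227025]] scene0 [[389.62654904  12.63057571]]
top1 tcp [[314.10582522 217.69622607]
 [312.89264256 216.3841743 ]]
[ 2.59693116e-01  5.60007355e-01  2.04218426e+00 -1.28814941e-05
  5.39321152e-01 -1.61293278e+00] [0.46249281 0.13519169 0.00342925] [ 4.00643849e-05 -1.50348046e-01  9.88633129e-01  1.04785095e-06]
[[ 0.10590501  0.10982218  0.01      ]
 [ 0.11181934 -0.10843515  0.01      ]]
[[-0.06578478 -0.11710329  0.01      ]
 [ 0.09243276 -0.10201904  0.01      ]
 [ 0.10457282  0.10109413  0.01      ]]
```

The bridge hasn't moved and nothing pressed on it, so the fingertips seem to have shut above it. I'll lift, reopen and probe for the real tip height in small steps.

>>> send_rows(targets=[{"dp":[0,0,-0.3],"rot":[0,0,0],"hand":0},{"dp":[0,0,0],"rot":[0,0,0],"hand":0.5},{"dp":[0,0,0],"rot":[0,0,0],"hand":0.5},{"dp":[0,0,0],"rot":[0,0,0],"hand":0.5},{"dp":[0,0,0],"rot":[0,0,0],"hand":0.5},{"dp":[0,0,0.2],"rot":[0,0,0],"hand":0.5},{"dp":[0,0,0.1],"rot":[0,0,0],"hand":0.5},{"dp":[0,0,0.03],"rot":[0,0,0],"hand":0.5}])

```text
t: 4.4
tool_pos: [0.4615, 0.135, -0.0]
eef_rot: [-0.001, -0.15, 0.989, -0.0]
contact_force: [-0.6, -1.0, 0.3]
width: 0.0425
```

>>> send_rows(targets=[{"dp":[0,0,0.03],"rot":[0,0,0],"hand":0.5},{"dp":[0,0,0],"rot":[0,0,0],"hand":0.5}])

```text
t: 4.6
tool_pos: [0.4623, 0.1352, -0.0013]
eef_rot: [-0.0, -0.15, 0.989, -0.0]
contact_force: [-0.1, 0.5, -0.5]
width: 0.0428
```

Run:
```python
from plan import *
s=ctrl.get_state();print(s["tool_pos"],s["contact_force"],s["width"])
a=grab("scene","pics/s3.png");t=s["tool_pos"]
A=cv2.resize(a[110:220,240:390],None,fx=5.2,fy=5.2,interpolation=cv2.INTER_CUBIC)
for h,col in((0,(0,255,255)),(.019,(255,255,0))):
    p=proj("scene",[[t[0],t[1],t[2]+h]])[0];cv2.circle(A,tuple(int(v) for v in (p+.5-[240,110])*5.2),4,col,1)
cv2.imwrite("pics/c7.png",A)
```

```text
[ 0.46233963  0.13520269 -0.00129503] [-0.12109061  0.46596374 -0.45922415] 0.042822796686785514
```

View pics/c7.png

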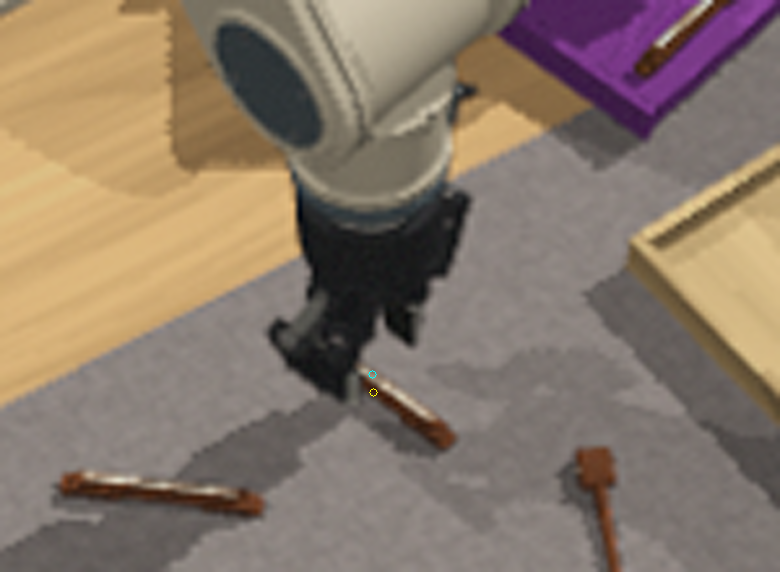

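The jaws straddle the bridge, with fingertips at about (348,398) and (412,342). They look about 20 mm higher than the TCP marker at (373,392), and there is no contact at TCP z=-1 mm. I'll keep probing down.

>>> send_rows(targets=[{"dp":[0,0,0.04],"rot":[0,0,0],"hand":0.5},{"dp":[0,0,0.0],"rot":[0,0,0],"hand":0.5}])

```text
t: 4.85
tool_pos: [0.4624, 0.1352, -0.0042]
eef_rot: [0.0, -0.15, 0.989, 0.0]
contact_force: [-0.1, -0.4, -0.1]
width: 0.0428
```

>>> send_rows(targets=[{"dp":[0,0,0.03],"rot":[0,0,0],"hand":0.5},{"dp":[0,0,0.0],"rot":[0,0,0],"hand":0.5}])

```text
t: 5.05
tool_pos: [0.4623, 0.1352, -0.0065]
eef_rot: [-0.0, -0.15, 0.989, -0.0]
contact_force: [-0.3, -0.6, -0.0]
width: 0.0425
```

>>> send_rows(targets=[{"dp":[0,0,0.03],"rot":[0,0,0],"hand":0.5},{"dp":[0,0,0.0],"rot":[0,0,0],"hand":0.5}])

```text
t: 5.25
tool_pos: [0.4623, 0.1352, -0.0088]
eef_rot: [-0.0, -0.15, 0.989, -0.0]
contact_force: [-0.7, -0.7, 0.3]
width: 0.0428
```

>>> send_rows(targets=[{"dp":[0,0,0.025],"rot":[0,0,0],"hand":0.5},{"dp":[0,0,0.0],"rot":[0,0,0],"hand":0.5}])

```text
t: 5.45
tool_pos: [0.4623, 0.1352, -0.0107]
eef_rot: [-0.0, -0.15, 0.989, -0.0]
contact_force: [-0.4, -0.5, -0.2]
width: 0.0428
```

>>> send_rows(targets=[{"dp":[0,0,0.025],"rot":[0,0,0],"hand":0.5},{"dp":[0,0,0.0],"rot":[0,0,0],"hand":0.5}])

```text
t: 5.65
tool_pos: [0.4623, 0.1352, -0.0126]
eef_rot: [-0.0, -0.15, 0.989, -0.0]
contact_force: [-0.2, -0.3, -0.3]
width: 0.0425
```

>>> send_rows(targets=[{"dp":[0,0,0],"rot":[0,0,0],"hand":0.25},{"dp":[0,0,0],"rot":[0,0,0],"hand":0.25}])

```text
t: 5.85
tool_pos: [0.4624, 0.1352, -0.0124]
eef_rot: [0.0, -0.15, 0.989, -0.0]
contact_force: [0.7, -0.1, 0.3]
width: 0.0214
```

>>> send_rows(targets=[{"dp":[0,0,0],"rot":[0,0,0],"hand":0},{"dp":[0,0,0],"rot":[0,0,0],"hand":0},{"dp":[0,0,0],"rot":[0,0,0],"hand":0},{"dp":[0,0,0],"rot":[0,0,0],"hand":0}])

```text
t: 6.25
tool_pos: [0.4624, 0.1352, -0.0124]
eef_rot: [0.0, -0.15, 0.989, 0.0]
contact_force: [0.2, 1.0, -0.6]
width: 0.0004
```

Run:
```python
from plan import *
s=ctrl.get_state();print(s["tool_pos"],s["contact_force"],s["width"])
a=grab("scene","pics/s4.png");t=s["tool_pos"]
A=cv2.resize(a[120:220,240:390],None,fx=5.2,fy=5.2,interpolation=cv2.INTER_CUBIC)
cv2.imwrite("pics/c8.png",A)
```

```text
[ 0.46242285  0.13522836 -0.01237491] [ 0.17740103  1.0316778  -0.60290057] 0.00042453097014310436
```

View pics/c8.png

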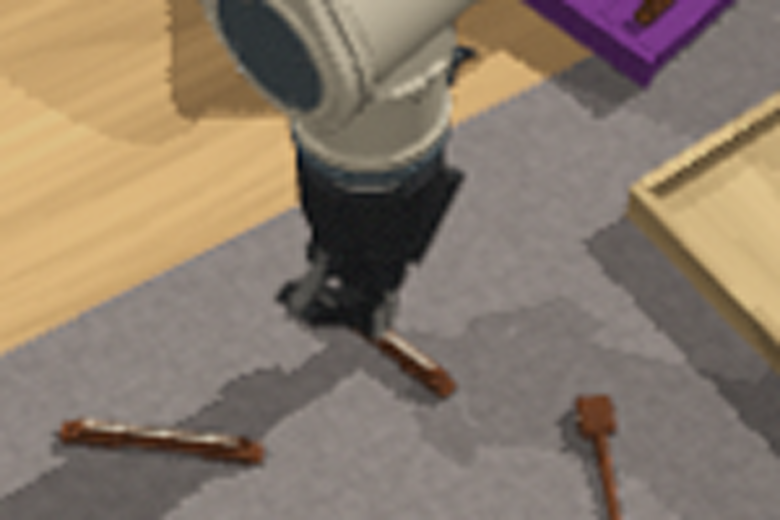

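Run:
```python
from plan import *
def ov(f,n,x0,y0,w,h,sc,pos,Rm,op):
    A=cv2.resize(cv2.imread(f)[y0:y0+h,x0:x0+w],None,fx=sc,fy=sc,interpolation=cv2.INTER_CUBIC)
    for b,col in((0,(0,255,255)),(.019,(255,255,0)),(.073,(255,0,255))):
        P=[pos-b*Rm[:,2]+k*op/2*Rm[:,1] for k in(-1,0,1)]
        for p in proj(n,P): cv2.circle(A,tuple(int(v) for v in (p+.5-[x0,y0])*sc),3,col,1)
    return A
Rm=lambda q:R.from_quat(np.r_[q[1:],q[0]]).as_matrix()
R0=Rm(np.array([0,.1345,.9909,0]));R1=Rm(np.array([0,-.15035,.98863,0]))
a=ov("pics/top0.png","top",60,300,100,100,4,np.array([.1664,.6019,.2014]),R0,.085)
b=ov("pics/s1.png","scene",280,120,60,80,6.66,np.array([.4603,.1386,.1009]),R1,.043)
c=ov("pics/s4.png","scene",280,130,60,80,6.66,np.array([.4624,.1352,-.0124]),R1,.0)
H=530;p=lambda r:cv2.copyMakeBorder(r[:H],0,H-min(H,len(r)),0,0,cv2.BORDER_CONSTANT)
o=np.hstack([p(a),p(b)[:,:400]]);print(o.shape)
cv2.imwrite("pics/c9.png",o);cv2.imwrite("pics/c10.png",c)
```

```text
(530, 800, 3)
```

View pics/c9.png

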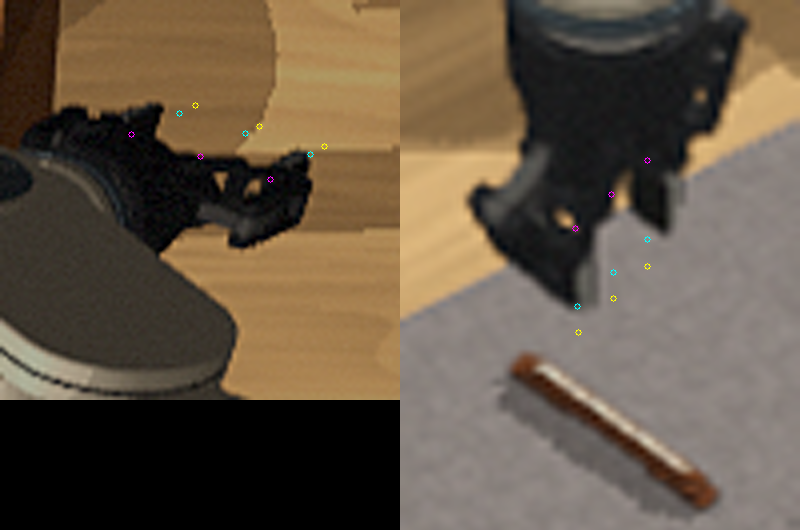

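The overlays at (633,267) against (613,298) suggest the finger centre sits several mm toward +y of the reported TCP and a bit higher. I'll check the closed state with the same overlay.

View pics/c10.png

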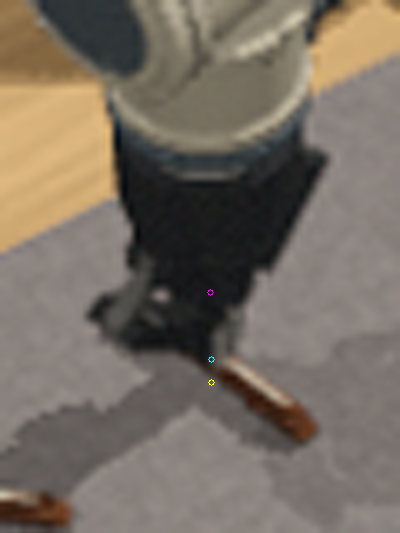

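>>> send_rows(targets=[{"dp":[0,0,-0.4],"rot":[0,0,0],"hand":0},{"dp":[0,0,-0.4],"rot":[0,0,0],"hand":0},{"dp":[-0.36,-0.36,0],"rot":[0,0,0],"hand":0},{"dp":[-0.36,-0.36,0],"rot":[0,0,0],"hand":0},{"dp":[0,0,0.4],"rot":[0,0,0],"hand":0},{"dp":[0,0,0.2],"rot":[0,0,0],"hand":0},{"dp":[0,0,0.05],"rot":[0,0,0],"hand":0},{"dp":[0,0,0],"rot":[0,0,0],"hand":0}])

```text
t: 7.1
tool_pos: [0.5284, 0.0999, -0.002]
eef_rot: [-0.001, -0.151, 0.989, -0.0]
contact_force: [-0.1, 0.9, -0.3]
width: -0.0001
```

>>> send_rows(targets=[{"dp":[0,0,0.05],"rot":[0,0,0],"hand":0},{"dp":[0,0,0],"rot":[0,0,0],"hand":0}])

```text
t: 7.3
tool_pos: [0.53, 0.1001, -0.0046]
eef_rot: [0.0, -0.151, 0.989, -0.0]
contact_force: [-0.9, -0.0, -0.4]
width: 0.0001
```

>>> send_rows(targets=[{"dp":[0,0,0.05],"rot":[0,0,0],"hand":0},{"dp":[0,0,0],"rot":[0,0,0],"hand":0}])

```text
t: 7.5
tool_pos: [0.53, 0.0998, -0.0086]
eef_rot: [0.0, -0.151, 0.989, -0.0]
contact_force: [-0.2, -0.3, 0.6]
width: 0.0002
```

>>> send_rows(targets=[{"dp":[0,0,0.04],"rot":[0,0,0],"hand":0},{"dp":[0,0,0],"rot":[0,0,0],"hand":0}])

```text
t: 7.7
tool_pos: [0.5299, 0.0997, -0.0118]
eef_rot: [-0.0, -0.15, 0.989, -0.0]
contact_force: [0.0, -0.4, -0.2]
width: 0.0002
```

>>> send_rows(targets=[{"dp":[0,0,0.03],"rot":[0,0,0],"hand":0},{"dp":[0,0,0],"rot":[0,0,0],"hand":0}])

```text
t: 7.9
tool_pos: [0.5299, 0.0997, -0.0141]
eef_rot: [-0.0, -0.15, 0.989, -0.0]
contact_force: [-0.1, 0.4, 0.8]
width: 0.0002
```

>>> send_rows(targets=[{"dp":[0,0,0.02],"rot":[0,0,0],"hand":0},{"dp":[0,0,0],"rot":[0,0,0],"hand":0}])

```text
t: 8.1
tool_pos: [0.5299, 0.0997, -0.0155]
eef_rot: [-0.0, -0.15, 0.989, -0.0]
contact_force: [-0.7, 0.3, 0.2]
width: -0.0001
```

>>> send_rows(targets=[{"dp":[0,0,0.02],"rot":[0,0,0],"hand":0},{"dp":[0,0,0],"rot":[0,0,0],"hand":0}])

```text
t: 8.3
tool_pos: [0.53, 0.0997, -0.017]
eef_rot: [-0.0, -0.15, 0.989, -0.0]
contact_force: [0.1, -0.1, 0.4]
width: -0.0001
```

>>> send_rows(targets=[{"dp":[0,0,0.02],"rot":[0,0,0],"hand":0},{"dp":[0,0,0],"rot":[0,0,0],"hand":0}])

```text
t: 8.5
tool_pos: [0.5299, 0.0997, -0.0185]
eef_rot: [-0.0, -0.15, 0.989, -0.0]
contact_force: [-0.0, 0.6, -0.2]
width: 0.0002
```

>>> send_rows(targets=[{"dp":[0,0,0.03],"rot":[0,0,0],"hand":0},{"dp":[0,0,0],"rot":[0,0,0],"hand":0}])

```text
t: 8.7
tool_pos: [0.5299, 0.0997, -0.0209]
eef_rot: [-0.0, -0.15, 0.989, -0.0]
contact_force: [0.5, 0.2, 0.3]
width: 0.0002
```

>>> send_rows(targets=[{"dp":[0,0,0.03],"rot":[0,0,0],"hand":0},{"dp":[0,0,0],"rot":[0,0,0],"hand":0}])

```text
t: 8.9
tool_pos: [0.5298, 0.0997, -0.0232]
eef_rot: [-0.0, -0.15, 0.989, -0.0]
contact_force: [-0.0, -0.7, 0.5]
width: -0.0002
```

>>> send_rows(targets=[{"dp":[0,0,0.02],"rot":[0,0,0],"hand":0},{"dp":[0,0,0],"rot":[0,0,0],"hand":0}])

```text
t: 9.1
tool_pos: [0.5299, 0.0997, -0.0245]
eef_rot: [-0.0, -0.15, 0.989, -0.0]
contact_force: [0.5, -0.1, 0.1]
width: -0.0001
```

>>> send_rows(targets=[{"dp":[0,0,0.02],"rot":[0,0,0],"hand":0},{"dp":[0,0,0],"rot":[0,0,0],"hand":0}])

```text
t: 9.3
tool_pos: [0.5299, 0.0997, -0.026]
eef_rot: [-0.0, -0.15, 0.989, 0.0]
contact_force: [0.2, 1.0, 1.6]
width: -0.0002
```

>>> send_rows(targets=[{"dp":[0,0,0.01],"rot":[0,0,0],"hand":0},{"dp":[0,0,0],"rot":[0,0,0],"hand":0}])

```text
t: 9.5
tool_pos: [0.53, 0.0997, -0.0267]
eef_rot: [-0.0, -0.15, 0.989, -0.0]
contact_force: [-0.4, -1.2, 0.1]
width: 0.0002
```

>>> send_rows(targets=[{"dp":[0,0,0.01],"rot":[0,0,0],"hand":0},{"dp":[0,0,0],"rot":[0,0,0],"hand":0}])

```text
t: 9.7
tool_pos: [0.53, 0.0997, -0.0274]
eef_rot: [-0.0, -0.15, 0.989, -0.0]
contact_force: [0.6, -0.2, 0.9]
width: -0.0003
```

Run:
```python
from plan import *
s=ctrl.get_state();print(s["tool_pos"],s["contact_force"],s["torque"],s["q"])
a=grab("scene","pics/s5.png");b=grab("top","pics/t5.png");t=s["tool_pos"]
def Z(a,n,x0,y0,w,h,sc):
    A=cv2.resize(a[y0:y0+h,x0:x0+w],None,fx=sc,fy=sc,interpolation=cv2.INTER_CUBIC)
    for hh,col in((0,(0,255,255)),(.04,(255,255,0))):
        p=proj(n,[[t[0],t[1],hh]])[0];cv2.circle(A,tuple(int(v) for v in (p+.5-[x0,y0])*sc),3,col,1)
    return A
p=proj("scene",[[t[0],t[1],0]])[0].astype(int)
A=Z(a,"scene",p[0]-30,p[1]-55,60,80,7);
p=proj("top",[[t[0],t[1],0]])[0].astype(int)
B=Z(b,"top",p[0]-45,p[1]-50,76,112,5)
cv2.imwrite("pics/c11.png",np.hstack([A[:560],B[:560]])[:, :800])
```

```text
[ 0.53001061  0.09972867 -0.02744705] [ 0.57688286 -0.20149848  0.87338975] [-0.00144502  0.01369198  0.0115837 ] [ 1.63931411e-01  6.66284379e-01  1.91693883e+00 -2.92655578e-05
  5.58451292e-01 -1.70884506e+00]
```

View pics/c11.png

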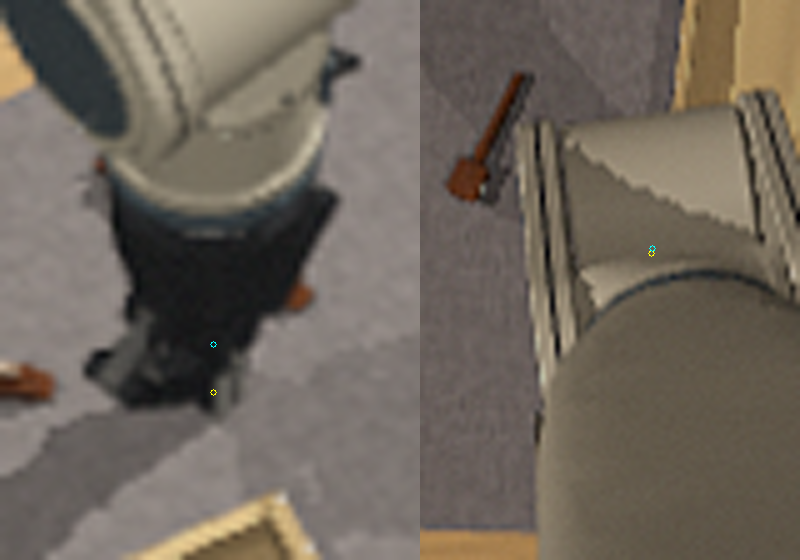

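The tip is now close to the bench: fingertip at (215,412), shadow contact at about (215,420). The xy looks right, so the reported TCP z simply reads about 3 cm too low. I'll probe on to find the exact contact.

>>> send_rows(targets=[{"dp":[0,0,0.02],"rot":[0,0,0],"hand":0},{"dp":[0,0,0],"rot":[0,0,0],"hand":0}])

```text
t: 10.0
tool_pos: [0.53, 0.0997, -0.029]
eef_rot: [-0.0, -0.15, 0.989, -0.0]
contact_force: [-0.3, 0.2, 0.4]
width: 0.0
```

>>> send_rows(targets=[{"dp":[0,0,0.02],"rot":[0,0,0],"hand":0},{"dp":[0,0,0],"rot":[0,0,0],"hand":0}])

```text
t: 10.2
tool_pos: [0.53, 0.0997, -0.0292]
eef_rot: [-0.0, -0.15, 0.989, -0.0]
contact_force: [-3.5, -0.6, 16.5]
width: 0.0002
```

>>> send_rows(targets=[{"dp":[0,0,0.015],"rot":[0,0,0],"hand":0},{"dp":[0,0,0],"rot":[0,0,0],"hand":0}])

```text
t: 10.4
tool_pos: [0.53, 0.0997, -0.0292]
eef_rot: [0.0, -0.15, 0.989, -0.0]
contact_force: [-7.1, -2.0, 29.8]
width: -0.0001
```

Contact is at reported z = -0.029 m, so I'll add 29 mm to every height. Next I plan the return to bridge_a.

```bash
sed -i 's/^def slot/ZB=-.029\ndef slot/' plan.py
python3 - <<'E'
from plan import *
g,t=parts["bridge_a"];plan(g,t+np.pi/2,ZB+.002)
E
```

```text
turn rotz total 0.000 then dx 0.726 dy 0.729 dz -0.030 q6 -1.71 t 10.4
```

>>> send_rows(targets=[{"dp":[0,0,-0.3],"rot":[0,0,0],"hand":0},{"dp":[0,0,-0.4],"rot":[0,0,0],"hand":0.5},{"dp":[0.36,0.365,0],"rot":[0,0,0],"hand":0.5},{"dp":[0.366,0.365,0],"rot":[0,0,0],"hand":0.5},{"dp":[0,0,0],"rot":[0,0,0],"hand":0.5},{"dp":[0,0,0.4],"rot":[0,0,0],"hand":0.5},{"dp":[0,0,0.2],"rot":[0,0,0],"hand":0.5},{"dp":[0,0,0.05],"rot":[0,0,0],"hand":0.5}])

```text
t: 11.2
tool_pos: [0.4611, 0.1356, -0.0291]
eef_rot: [-0.001, -0.15, 0.989, -0.0]
contact_force: [-0.8, 0.2, -0.7]
width: 0.0427
```

>>> send_rows(targets=[{"dp":[0,0,0],"rot":[0,0,0],"hand":0.5},{"dp":[0,0,0],"rot":[0,0,0],"hand":0},{"dp":[0,0,0],"rot":[0,0,0],"hand":0},{"dp":[0,0,0],"rot":[0,0,0],"hand":0},{"dp":[0,0,0],"rot":[0,0,0],"hand":0},{"dp":[0,0,0],"rot":[0,0,0],"hand":0}])

```text
t: 11.8
tool_pos: [0.4625, 0.1359, -0.027]
eef_rot: [0.001, -0.15, 0.989, 0.0]
contact_force: [0.4, -1.1, 6.9]
width: 0.0108
```

Gripped, width 10.8 mm. I'll lift.

>>> send_rows(targets=[{"dp":[0,0,-0.15],"rot":[0,0,0],"hand":0},{"dp":[0,0,-0.3],"rot":[0,0,0],"hand":0},{"dp":[0,0,-0.4],"rot":[0,0,0],"hand":0},{"dp":[0,0,-0.35],"rot":[0,0,0],"hand":0},{"dp":[0,0,0],"rot":[0,0,0],"hand":0}])

```text
t: 12.3
tool_pos: [0.4641, 0.1365, 0.0658]
eef_rot: [0.003, -0.15, 0.989, 0.0]
contact_force: [0.4, -0.8, -0.7]
width: 0.0108
```

Run:
```python
from plan import *
b=grab("scene","pics/s6.png");s=yaw()[0];print(s["tool_pos"],s["width"])
plan(slot("bridge",0,.028),.077+np.pi/2,ZB+.008)
# part outlines for check: dark brown segmentation of bridge in scene
cv2.imwrite("pics/c12.png",cv2.resize(b[100:220,250:400],None,fx=5,fy=5,interpolation=cv2.INTER_CUBIC))
```

```text
[0.46313642 0.13621549 0.06430148] 0.010912908904239026
turn rotz total 0.072 then dx -1.273 dy 3.549 dz 1.137 q6 -1.61 t 12.35
```

View pics/c12.png

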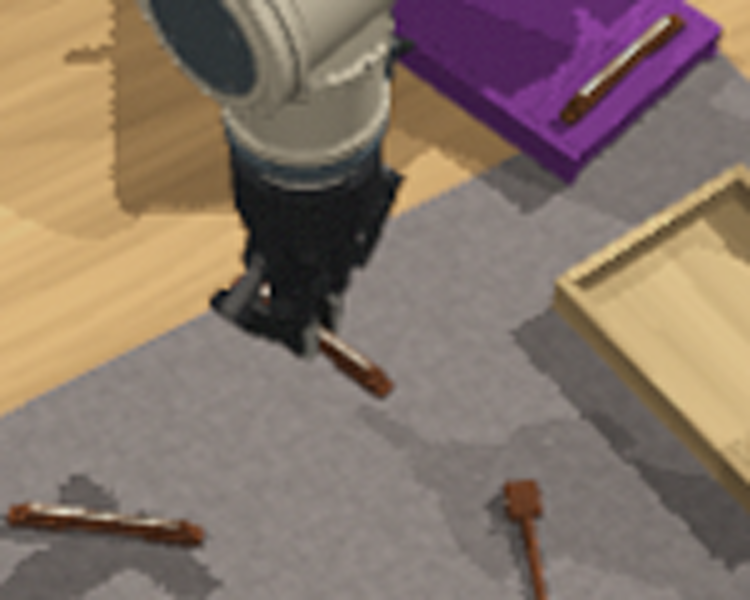

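The crop shows bridge_a held level, its far end at (385,390). I'll carry it over the bridge tray, to the +28 mm slot.

>>> send_rows(targets=[{"dp":[0,0,0],"rot":[0,0,0.036],"hand":0},{"dp":[0,0,0],"rot":[0,0,0.036],"hand":0},{"dp":[-0.09,0.25,0],"rot":[0,0,0],"hand":0},{"dp":[-0.18,0.5,0],"rot":[0,0,0],"hand":0},{"dp":[-0.18,0.5,0],"rot":[0,0,0],"hand":0},{"dp":[-0.18,0.5,0],"rot":[0,0,0],"hand":0},{"dp":[-0.18,0.5,0],"rot":[0,0,0],"hand":0},{"dp":[-0.18,0.5,0],"rot":[0,0,0],"hand":0}])

```text
t: 13.15
tool_pos: [0.5195, 0.3482, 0.061]
eef_rot: [-0.001, -0.038, 0.999, -0.001]
contact_force: [0.6, 0.1, 0.2]
width: 0.0109
```

>>> send_rows(targets=[{"dp":[-0.18,0.5,0],"rot":[0,0,0],"hand":0},{"dp":[-0.1,0.3,0],"rot":[0,0,0],"hand":0},{"dp":[0,0,0],"rot":[0,0,0],"hand":0},{"dp":[0,0,0.4],"rot":[0,0,0],"hand":0},{"dp":[0,0,0.4],"rot":[0,0,0],"hand":0},{"dp":[0,0,0.25],"rot":[0,0,0],"hand":0},{"dp":[0,0,0],"rot":[0,0,0],"hand":0}])

```text
t: 13.85
tool_pos: [0.5345, 0.4063, -0.0197]
eef_rot: [-0.002, -0.038, 0.999, -0.002]
contact_force: [0.3, -0.4, 0.7]
width: 0.0109
```

Run:
```python
from plan import *
s=yaw()[0];print(s["tool_pos"],s["width"],s["contact_force"])
plan(slot("bridge",0,.028),.077+np.pi/2,ZB+.008)
```

```text
[ 0.53451245  0.40632672 -0.01973509] 0.010889817367145801 [ 0.28176739 -0.43897069  0.69313315]
turn rotz total -0.001 then dx -0.047 dy 0.031 dz 0.017 q6 -1.01 t 13.85
```

>>> send_rows(targets=[{"dp":[-0.04,0.03,0.02],"rot":[0,0,0],"hand":0},{"dp":[0,0,0],"rot":[0,0,0],"hand":0}])

```text
t: 14.05
tool_pos: [0.5406, 0.4116, -0.0169]
eef_rot: [0.001, -0.038, 0.999, 0.001]
contact_force: [-0.0, 0.2, -0.3]
width: 0.011
```

>>> send_rows(targets=[{"dp":[0,0,0.015],"rot":[0,0,0],"hand":0},{"dp":[0,0,0],"rot":[0,0,0],"hand":0}])

```text
t: 14.25
tool_pos: [0.5398, 0.4113, -0.0183]
eef_rot: [0.001, -0.038, 0.999, 0.0]
contact_force: [0.0, -0.0, -1.1]
width: 0.0109
```

>>> send_rows(targets=[{"dp":[0,0,0.02],"rot":[0,0,0],"hand":0},{"dp":[0,0,0],"rot":[0,0,0],"hand":0}])

```text
t: 14.45
tool_pos: [0.5393, 0.411, -0.0205]
eef_rot: [0.0, -0.038, 0.999, 0.0]
contact_force: [0.5, -0.5, -0.8]
width: 0.011
```

>>> send_rows(targets=[{"dp":[0,0,0.02],"rot":[0,0,0],"hand":0},{"dp":[0,0,0],"rot":[0,0,0],"hand":0}])

```text
t: 14.65
tool_pos: [0.5395, 0.4111, -0.0219]
eef_rot: [0.0, -0.038, 0.999, 0.0]
contact_force: [0.0, -0.3, 2.5]
width: 0.0107
```

>>> send_rows(targets=[{"dp":[0,0,0.015],"rot":[0,0,0],"hand":0},{"dp":[0,0,0],"rot":[0,0,0],"hand":0}])

```text
t: 14.85
tool_pos: [0.5395, 0.4111, -0.022]
eef_rot: [0.0, -0.038, 0.999, 0.0]
contact_force: [-3.2, -2.0, 11.0]
width: 0.0111
```

Bridge_a is on the tray floor. I'll release and retreat.

>>> send_rows(targets=[{"dp":[0,0,0],"rot":[0,0,0],"hand":0.28},{"dp":[0,0,0],"rot":[0,0,0],"hand":0.28},{"dp":[0,0,0],"rot":[0,0,0],"hand":0.28},{"dp":[0,0,-0.1],"rot":[0,0,0],"hand":0.28},{"dp":[0,0,-0.3],"rot":[0,0,0],"hand":0.28},{"dp":[0,0,-0.4],"rot":[0,0,0],"hand":0.5},{"dp":[0,0,-0.4],"rot":[0,0,0],"hand":0.5},{"dp":[0,0,0],"rot":[0,0,0],"hand":0.5}])

```text
t: 15.65
tool_pos: [0.542, 0.4129, 0.0715]
eef_rot: [0.003, -0.038, 0.999, 0.002]
contact_force: [-0.3, 1.3, 0.0]
width: 0.0427
```

Run:
```python
from plan import *
s=yaw()[0];print(s["tool_pos"],s["width"])
g,t=parts["bridge_b"];plan(g,t+np.pi/2,ZB+.08);plan(g,t-np.pi/2,ZB+.08,turn=False)
```

```text
[0.54201506 0.41288491 0.07152678] 0.042679663507802605
turn rotz total -0.259 then dx 4.943 dy -2.593 dz 0.274 q6 -1.01 t 15.65
turn rotz total 0.741 then dx -4.943 dy 2.593 dz 0.274 q6 -1.01 t 15.65
```

>>> send_rows(targets=[{"dp":[0,0,0],"rot":[0,0,0.0436],"hand":0.5},{"dp":[0,0,0],"rot":[0,0,0.0436],"hand":0.5},{"dp":[0,0,0],"rot":[0,0,0.0436],"hand":0.5},{"dp":[0,0,0],"rot":[0,0,0.0436],"hand":0.5},{"dp":[0,0,0],"rot":[0,0,0.0436],"hand":0.5},{"dp":[0,0,0],"rot":[0,0,0.0436],"hand":0.5},{"dp":[0,0,0],"rot":[0,0,0.0436],"hand":0.5},{"dp":[0,0,0],"rot":[0,0,0.0436],"hand":0.5}])

```text
t: 16.45
tool_pos: [0.539, 0.4106, 0.066]
eef_rot: [-0.0, 0.491, 0.871, -0.001]
contact_force: [0.3, 0.3, 0.4]
width: 0.0425
```

>>> send_rows(targets=[{"dp":[0,0,0],"rot":[0,0,0.0436],"hand":0.5},{"dp":[0,0,0],"rot":[0,0,0.0436],"hand":0.5},{"dp":[0,0,0],"rot":[0,0,0.0436],"hand":0.5},{"dp":[0,0,0],"rot":[0,0,0.0436],"hand":0.5},{"dp":[0,0,0],"rot":[0,0,0.0436],"hand":0.5},{"dp":[0,0,0],"rot":[0,0,0.0436],"hand":0.5},{"dp":[0,0,0],"rot":[0,0,0.0436],"hand":0.5},{"dp":[0,0,0],"rot":[0,0,0.0436],"hand":0.5}])

```text
t: 17.25
tool_pos: [0.5389, 0.4106, 0.066]
eef_rot: [0.0, 0.873, 0.488, -0.001]
contact_force: [0.4, 0.8, -0.3]
width: 0.0426
```

>>> send_rows(targets=[{"dp":[0,0,0],"rot":[0,0,0.0434],"hand":0.5},{"dp":[-0.247,0.13,0],"rot":[0,0,0],"hand":0.5},{"dp":[-0.494,0.259,0],"rot":[0,0,0],"hand":0.5},{"dp":[-0.494,0.259,0],"rot":[0,0,0],"hand":0.5},{"dp":[-0.494,0.259,0],"rot":[0,0,0],"hand":0.5},{"dp":[-0.494,0.259,0],"rot":[0,0,0],"hand":0.5},{"dp":[-0.494,0.259,0],"rot":[0,0,0],"hand":0.5},{"dp":[-0.494,0.259,0],"rot":[0,0,0],"hand":0.5}])

```text
t: 18.05
tool_pos: [0.4849, 0.1428, 0.0664]
eef_rot: [-0.0, 0.903, 0.43, -0.0]
contact_force: [0.9, -0.7, 0.1]
width: 0.0427
```

>>> send_rows(targets=[{"dp":[-0.494,0.259,0],"rot":[0,0,0],"hand":0.5},{"dp":[-0.494,0.259,0.1],"rot":[0,0,0],"hand":0.5},{"dp":[-0.494,0.259,0.1],"rot":[0,0,0],"hand":0.5},{"dp":[-0.247,0.13,0.07],"rot":[0,0,0],"hand":0.5},{"dp":[0,0,0],"rot":[0,0,0],"hand":0.5},{"dp":[0,0,0],"rot":[0,0,0],"hand":0.5}])

```text
t: 18.65
tool_pos: [0.4569, 0.0007, 0.0463]
eef_rot: [-0.0, 0.903, 0.43, -0.0]
contact_force: [0.1, -0.8, -0.3]
width: 0.0425
```

Run:
```python
from plan import *
s=yaw()[0];print(s["tool_pos"],s["width"])
g,t=parts["bridge_b"];plan(g,t+np.pi/2,ZB+.002)
# is bridge_a in its tray? dark pixels in the top picture vs expectation
a=grab("top","pics/t7.png")
P=proj("top",[[*slot("bridge",x,y),.02] for x in(-.07,.07) for y in(-.065,.065)])
x0,y0=P.min(0).astype(int)-2;x1,y1=P.max(0).astype(int)+3
im=a[y0:y1,x0:x1].astype(int);m=((im[...,2]<125)&(im[...,0]<40)|(im.min(2)>185)).astype(np.uint8)
n,l,st,c=cv2.connectedComponentsWithStats(m)
for i in range(1,n):
    if st[i,4]>8: print(st[i],unproj("top",c[i]+[x0,y0],.02)[0,:2].round(3))
cv2.imwrite("pics/tr.png",a[y0-20:y1+20,x0-10:x1+10])
```

```text
[0.45694547 0.00074089 0.0463307 ] 0.042485441090172986
turn rotz total -0.001 then dx 0.043 dy 0.020 dz 0.978 q6 0.66 t 18.65
[47  0  3 49 56] [0.555 0.311]
[ 1  6 11 47 93] [0.541 0.446]
[ 13  10   6  36 125] [0.541 0.408]
```

The top picture gives bridge_a at (0.541, 0.408), which matches its slot. Next I grip bridge_b.

>>> send_rows(targets=[{"dp":[0.04,0.02,0.3],"rot":[0,0,0],"hand":0.5},{"dp":[0,0,0.35],"rot":[0,0,0],"hand":0.5},{"dp":[0,0,0.23],"rot":[0,0,0],"hand":0.5},{"dp":[0,0,0.09],"rot":[0,0,0],"hand":0.5},{"dp":[0,0,0],"rot":[0,0,0],"hand":0.5},{"dp":[0,0,0],"rot":[0,0,0],"hand":0},{"dp":[0,0,0],"rot":[0,0,0],"hand":0},{"dp":[0,0,0],"rot":[0,0,0],"hand":0}])

```text
t: 19.5
tool_pos: [0.4609, 0.0023, -0.0253]
eef_rot: [0.0, 0.903, 0.43, 0.001]
contact_force: [0.1, 2.0, 5.2]
width: 0.0109
```

>>> send_rows(targets=[{"dp":[0,0,0],"rot":[0,0,0],"hand":0},{"dp":[0,0,0],"rot":[0,0,0],"hand":0},{"dp":[0,0,0],"rot":[0,0,0],"hand":0}])

```text
t: 19.8
tool_pos: [0.4609, 0.0023, -0.0253]
eef_rot: [0.0, 0.903, 0.43, 0.001]
contact_force: [0.2, 3.2, 6.2]
width: 0.0109
```

Run:
```python
from plan import *
s=yaw()[0];print(s["tool_pos"],s["width"],s["contact_force"])
plan(slot("bridge",0,-.028),.077-np.pi/2,ZB+.008,turn=False)
```

```text
[ 0.46087837  0.00234358 -0.02531515] 0.010853512568505317 [0.18946632 3.2339441  6.21425693]
turn rotz total 0.259 then dx 1.440 dy -4.579 dz -0.058 q6 0.66 t 19.8
```

>>> send_rows(targets=[{"dp":[0,0,-0.15],"rot":[0,0,0],"hand":0},{"dp":[0,0,-0.3],"rot":[0,0,0],"hand":0},{"dp":[0,0,-0.4],"rot":[0,0,0],"hand":0},{"dp":[0,0,-0.35],"rot":[0,0,0],"hand":0},{"dp":[0,0,0],"rot":[0,0,0.0432],"hand":0},{"dp":[0,0,0],"rot":[0,0,0.0432],"hand":0},{"dp":[0,0,0],"rot":[0,0,0.0432],"hand":0},{"dp":[0,0,0],"rot":[0,0,0.0432],"hand":0}])

```text
t: 20.6
tool_pos: [0.4601, 0.0021, 0.0647]
eef_rot: [0.0, 0.986, 0.17, 0.0]
contact_force: [-0.4, -0.3, -0.7]
width: 0.0106
```

>>> send_rows(targets=[{"dp":[0,0,0],"rot":[0,0,0.0432],"hand":0},{"dp":[0,0,0],"rot":[0,0,0.043],"hand":0},{"dp":[0.08,-0.25,0],"rot":[0,0,0],"hand":0},{"dp":[0.16,-0.51,0],"rot":[0,0,0],"hand":0},{"dp":[0.16,-0.51,0],"rot":[0,0,0],"hand":0},{"dp":[0.16,-0.51,0],"rot":[0,0,0],"hand":0},{"dp":[0.16,-0.51,0],"rot":[0,0,0],"hand":0},{"dp":[0.16,-0.51,0],"rot":[0,0,0],"hand":0}])

```text
t: 21.4
tool_pos: [0.5101, 0.2181, 0.0647]
eef_rot: [-0.0, 0.999, 0.038, 0.0]
contact_force: [0.6, -0.8, -1.4]
width: 0.011
```

>>> send_rows(targets=[{"dp":[0.16,-0.51,0],"rot":[0,0,0],"hand":0},{"dp":[0.16,-0.51,0],"rot":[0,0,0],"hand":0},{"dp":[0.16,-0.51,0],"rot":[0,0,0],"hand":0},{"dp":[0.08,-0.25,0],"rot":[0,0,0],"hand":0},{"dp":[0,0,0],"rot":[0,0,0],"hand":0},{"dp":[0,0,0],"rot":[0,0,0],"hand":0}])

```text
t: 22.0
tool_pos: [0.5412, 0.3524, 0.0641]
eef_rot: [0.0, 0.999, 0.038, -0.0]
contact_force: [0.6, 0.3, -0.6]
width: 0.0107
```

Run:
```python
from plan import *
s=yaw()[0];print(s["tool_pos"],s["width"],s["contact_force"])
plan(slot("bridge",0,-.028),.077-np.pi/2,-.0193,turn=False)
```

```text
[0.5411665  0.35241963 0.06405791] 0.010707041339952053 [ 0.55456181  0.25472686 -0.55144438]
turn rotz total -0.000 then dx 0.014 dy -0.008 dz 1.111 q6 2.05 t 22.0
```

>>> send_rows(targets=[{"dp":[0,0,0.35],"rot":[0,0,0],"hand":0},{"dp":[0,0,0.4],"rot":[0,0,0],"hand":0},{"dp":[0,0,0.2],"rot":[0,0,0],"hand":0},{"dp":[0,0,0.08],"rot":[0,0,0],"hand":0},{"dp":[0,0,0.03],"rot":[0,0,0],"hand":0},{"dp":[0,0,0.03],"rot":[0,0,0],"hand":0},{"dp":[0,0,0.02],"rot":[0,0,0],"hand":0},{"dp":[0,0,0],"rot":[0,0,0],"hand":0}])

```text
t: 22.8
tool_pos: [0.5421, 0.3531, -0.0189]
eef_rot: [-0.0, 0.999, 0.038, 0.0]
contact_force: [-1.2, -1.2, 0.2]
width: 0.011
```

>>> send_rows(targets=[{"dp":[0,0,0.015],"rot":[0,0,0],"hand":0},{"dp":[0,0,0],"rot":[0,0,0],"hand":0}])

```text
t: 23.0
tool_pos: [0.5422, 0.3532, -0.0193]
eef_rot: [-0.0, 0.999, 0.038, 0.0]
contact_force: [-1.6, -1.6, 7.1]
width: 0.0108
```

Contact with the tray floor (7 N). I'll release, retreat and head for peg_a.

>>> send_rows(targets=[{"dp":[0,0,0],"rot":[0,0,0],"hand":0.28},{"dp":[0,0,0],"rot":[0,0,0],"hand":0.28},{"dp":[0,0,0],"rot":[0,0,0],"hand":0.28},{"dp":[0,0,-0.1],"rot":[0,0,0],"hand":0.28},{"dp":[0,0,-0.3],"rot":[0,0,0],"hand":0.28},{"dp":[0,0,-0.4],"rot":[0,0,0],"hand":0.5},{"dp":[0,0,-0.4],"rot":[0,0,0],"hand":0.5},{"dp":[0,0,0],"rot":[0,0,0],"hand":0.5}])

```text
t: 23.8
tool_pos: [0.5445, 0.3546, 0.0742]
eef_rot: [-0.002, 0.999, 0.038, 0.003]
contact_force: [-0.2, 0.1, -0.4]
width: 0.0427
```

Run:
```python
from plan import *
s=yaw()[0];print(s["tool_pos"],s["width"])
g,t=parts["peg_a"];plan(g,t-np.pi/2,ZB+.075,turn=False)
```

```text
[0.5445344  0.35464382 0.07423941] 0.04265220909899195
turn rotz total 0.179 then dx 1.220 dy 1.521 dz 0.377 q6 2.05 t 23.8
```

>>> send_rows(targets=[{"dp":[0,0,0],"rot":[0,0,0.045],"hand":0.5},{"dp":[0,0,0],"rot":[0,0,0.045],"hand":0.5},{"dp":[0,0,0],"rot":[0,0,0.045],"hand":0.5},{"dp":[0,0,0],"rot":[0,0,0.044],"hand":0.5},{"dp":[0.3,0.38,0],"rot":[0,0,0],"hand":0.5},{"dp":[0.3,0.38,0],"rot":[0,0,0],"hand":0.5},{"dp":[0.3,0.38,0.1],"rot":[0,0,0],"hand":0.5},{"dp":[0.3,0.38,0.1],"rot":[0,0,0],"hand":0.5}])

```text
t: 24.6
tool_pos: [0.5759, 0.2003, 0.0497]
eef_rot: [-0.01, 0.973, -0.23, -0.009]
contact_force: [0.7, 0.2, -0.3]
width: 0.0426
```

>>> send_rows(targets=[{"dp":[0.02,0,0.1],"rot":[0,0,0],"hand":0.5},{"dp":[0,0,0],"rot":[0,0,0],"hand":0.5},{"dp":[0,0,0],"rot":[0,0,0],"hand":0.5}])

```text
t: 24.9
tool_pos: [0.5769, 0.2018, 0.0422]
eef_rot: [-0.01, 0.973, -0.23, -0.009]
contact_force: [-0.5, 0.7, -0.4]
width: 0.0431
```

Run:
```python
from plan import *
s=yaw()[0];print(s["tool_pos"],s["width"])
g,t=parts["peg_a"];plan(g,t-np.pi/2,ZB+.003,turn=False)
```

```text
[0.57692628 0.2018193  0.04220412] 0.043058371323036373
turn rotz total 0.007 then dx -0.115 dy -0.078 dz 0.909 q6 2.31 t 24.9
```

Near the last joint's limit the pose compromised slightly, with about 1.5° tilt. I'll back the turn off a little and re-read.

>>> send_rows(targets=[{"dp":[0,0,0],"rot":[0,0,-0.025],"hand":0.5},{"dp":[0,0,0],"rot":[0,0,0],"hand":0.5},{"dp":[0,0,0],"rot":[0,0,0],"hand":0.5}])

```text
t: 25.2
tool_pos: [0.5771, 0.2022, 0.0427]
eef_rot: [-0.011, 0.981, -0.192, -0.009]
contact_force: [0.9, -0.5, -0.2]
width: 0.0426
```

Run:
```python
from plan import *
s=yaw()[0];print(s["tool_pos"],s["eef_rot"],s["q"])
g,t=parts["peg_a"];plan(g,t-np.pi/2,ZB+.003,turn=False);plan(g,yaw()[1],ZB+.003,turn=False)
```

```text
[0.57709257 0.20221154 0.04270195] [-0.01091491  0.98124881 -0.19224719 -0.00852406] [0.30281354 0.61751405 1.74235114 0.03858342 0.78669791 2.23323381]
turn rotz total 0.032 then dx -0.115 dy -0.072 dz 0.916 q6 2.23 t 25.2
turn rotz total -0.000 then dx -0.107 dy -0.083 dz 0.916 q6 2.23 t 25.2
```

```bash
cat >> plan.py <<'E'
def level(phi):
    """rotation vector (units of pi, tool axes) to the upright pose with jaw angle phi"""
    s=ctrl.get_state();q=s["eef_rot"];A=R.from_quat(np.r_[q[1:],q[0]])
    y=np.array([np.cos(phi),np.sin(phi),0]);z=np.array([0,0,-1.]);x=np.cross(y,z)
    r=(A.inv()*R.from_matrix(np.c_[x,y,z])).as_rotvec();print("rot",(r/np.pi).round(4),"tilt deg",np.degrees(np.arccos(-A.as_matrix()[2,2])).round(2))
E
python3 - <<'E'
from plan import *
g,t=parts["peg_a"];level(t-np.pi/2);level(t-np.pi/2+.05)
E
```

```text
rot [-0.0054  0.0069  0.0318] tilt deg 1.59
rot [-0.0056  0.0068  0.0159] tilt deg 1.59
```

>>> send_rows(targets=[{"dp":[0,0,0],"rot":[-0.0055,0.0068,0.016],"hand":0.5},{"dp":[-0.115,-0.078,0],"rot":[0,0,0],"hand":0.5},{"dp":[0,0,0],"rot":[0,0,0],"hand":0.5},{"dp":[0,0,0],"rot":[0,0,0],"hand":0.5}])

```text
t: 25.6
tool_pos: [0.5715, 0.2107, 0.0424]
eef_rot: [-0.0, 0.976, -0.216, -0.0]
contact_force: [0.1, 0.3, -0.2]
width: 0.043
```

Run:
```python
from plan import *
g,t=parts["peg_a"];level(t-np.pi/2);plan(g,yaw()[1],ZB+.003,turn=False);print(ctrl.get_state()["tool_pos"])
```

```text
rot [-0.0001  0.0002  0.0164] tilt deg 0.04
turn rotz total -0.000 then dx 0.005 dy -0.007 dz 0.913 q6 2.34 t 25.6
[0.57150077 0.21069568 0.04244769]
```

>>> send_rows(targets=[{"dp":[0,0,0.3],"rot":[0,0,0],"hand":0.5},{"dp":[0,0,0.35],"rot":[0,0,0],"hand":0.5},{"dp":[0,0,0.17],"rot":[0,0,0],"hand":0.5},{"dp":[0,0,0.09],"rot":[0,0,0],"hand":0.5},{"dp":[0,0,0],"rot":[0,0,0],"hand":0.5},{"dp":[0,0,0],"rot":[0,0,0],"hand":0},{"dp":[0,0,0],"rot":[0,0,0],"hand":0},{"dp":[0,0,0],"rot":[0,0,0],"hand":0}])

```text
t: 26.4
tool_pos: [0.5725, 0.2103, -0.0249]
eef_rot: [-0.0, 0.976, -0.217, 0.001]
contact_force: [-0.4, -0.7, 1.9]
width: 0.0201
```

>>> send_rows(targets=[{"dp":[0,0,0],"rot":[0,0,0],"hand":0},{"dp":[0,0,0],"rot":[0,0,0],"hand":0},{"dp":[0,0,-0.2],"rot":[0,0,0],"hand":0},{"dp":[0,0,-0.4],"rot":[0,0,0],"hand":0},{"dp":[0,0,-0.4],"rot":[0,0,0],"hand":0},{"dp":[0,0,-0.2],"rot":[0,0,0],"hand":0},{"dp":[0,0,0],"rot":[0,0,0],"hand":0}])

```text
t: 27.1
tool_pos: [0.5734, 0.2107, 0.0669]
eef_rot: [-0.001, 0.976, -0.217, 0.002]
contact_force: [0.1, 0.4, -1.0]
width: 0.0199
```

Run:
```python
from plan import *
print(ctrl.get_state()["tool_pos"],ctrl.get_state()["width"])
# peg head sits 30 mm behind centre: slot x=-.03 ; peg points to +x
plan(slot("peg",-.030,.028),.198-np.pi/2,ZB+.009,turn=False)
b=grab("scene","pics/s8.png")
a=grab("top","pics/t8.png")
A=cv2.resize(b[130:270,290:430],(560,560),interpolation=cv2.INTER_CUBIC)[:,:480]
B=cv2.resize(a[135:235,195:275],(320,400),interpolation=cv2.INTER_CUBIC)
cv2.imwrite("pics/c13.png",np.hstack([A,cv2.copyMakeBorder(B,0,160,0,0,cv2.BORDER_CONSTANT)]))
```

```text
[0.57343763 0.21070114 0.0668523 ] 0.01986843678215196
turn rotz total -0.202 then dx -2.504 dy 7.237 dz 1.158 q6 2.34 t 27.1
```

View pics/c13.png

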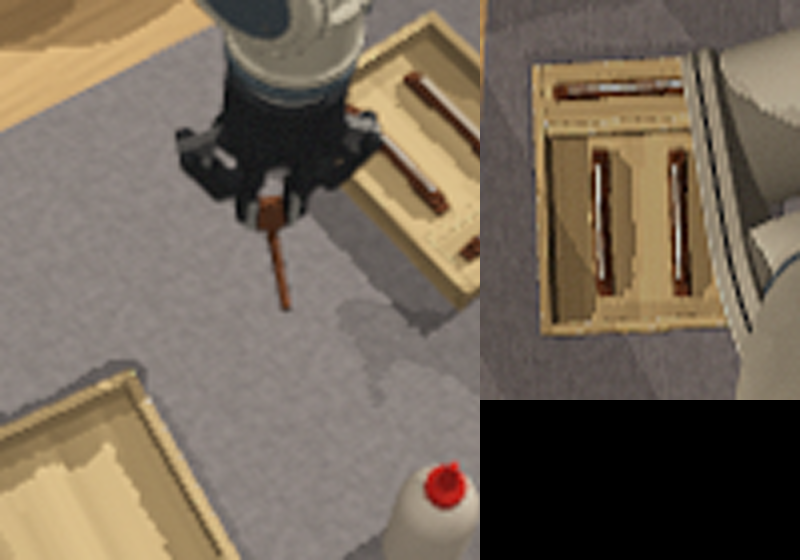

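The crop shows both bridges standing side by side in their tray, and peg_a held by its head and level. I'll carry it to the peg tray.

>>> send_rows(targets=[{"dp":[0,0,0],"rot":[0,0,-0.04],"hand":0},{"dp":[0,0,0],"rot":[0,0,-0.04],"hand":0},{"dp":[0,0,0],"rot":[0,0,-0.04],"hand":0},{"dp":[0,0,0],"rot":[0,0,-0.04],"hand":0},{"dp":[0,0,0],"rot":[0,0,-0.042],"hand":0},{"dp":[-0.09,0.26,0],"rot":[0,0,0],"hand":0},{"dp":[-0.18,0.52,0],"rot":[0,0,0],"hand":0},{"dp":[-0.18,0.52,0],"rot":[0,0,0],"hand":0}])

```text
t: 28.0
tool_pos: [0.5563, 0.1071, 0.0622]
eef_rot: [0.0, 0.995, 0.1, -0.002]
contact_force: [0.6, -0.4, -1.1]
width: 0.0199
```

>>> send_rows(targets=[{"dp":[-0.18,0.52,0],"rot":[0,0,0],"hand":0},{"dp":[-0.18,0.52,0],"rot":[0,0,0],"hand":0},{"dp":[-0.18,0.52,0],"rot":[0,0,0],"hand":0},{"dp":[-0.18,0.52,0],"rot":[0,0,0],"hand":0},{"dp":[-0.18,0.52,0],"rot":[0,0,0],"hand":0},{"dp":[-0.18,0.52,0],"rot":[0,0,0],"hand":0},{"dp":[-0.18,0.52,0],"rot":[0,0,0],"hand":0},{"dp":[-0.18,0.52,0],"rot":[0,0,0],"hand":0}])

```text
t: 28.8
tool_pos: [0.5116, -0.2204, 0.0623]
eef_rot: [-0.001, 0.995, 0.099, -0.002]
contact_force: [0.9, -0.2, -0.6]
width: 0.0198
```

>>> send_rows(targets=[{"dp":[-0.18,0.52,0],"rot":[0,0,0],"hand":0},{"dp":[-0.18,0.52,0],"rot":[0,0,0],"hand":0},{"dp":[-0.18,0.52,0],"rot":[0,0,0],"hand":0},{"dp":[-0.07,0.2,0],"rot":[0,0,0],"hand":0},{"dp":[0,0,0],"rot":[0,0,0],"hand":0},{"dp":[0,0,0],"rot":[0,0,0],"hand":0}])

```text
t: 29.4
tool_pos: [0.4935, -0.3565, 0.0628]
eef_rot: [-0.001, 0.995, 0.098, -0.001]
contact_force: [0.4, 0.7, 0.2]
width: 0.0201
```

Run:
```python
from plan import *
print(ctrl.get_state()["tool_pos"],ctrl.get_state()["width"])
plan(slot("peg",-.030,.028),.198-np.pi/2,-.0249+.006,turn=False);level(.198-np.pi/2)
```

```text
[ 0.49346449 -0.35649254  0.06275415] 0.020138892609788905
turn rotz total -0.000 then dx 0.029 dy 0.032 dz 1.089 q6 0.73 t 29.4
rot [-0.0008  0.0006 -0.0002] tilt deg 0.18
```

>>> send_rows(targets=[{"dp":[0.03,0.03,0.3],"rot":[0,0,0],"hand":0},{"dp":[0,0,0.4],"rot":[0,0,0],"hand":0},{"dp":[0,0,0.2],"rot":[0,0,0],"hand":0},{"dp":[0,0,0.08],"rot":[0,0,0],"hand":0},{"dp":[0,0,0.03],"rot":[0,0,0],"hand":0},{"dp":[0,0,0.03],"rot":[0,0,0],"hand":0},{"dp":[0,0,0.02],"rot":[0,0,0],"hand":0},{"dp":[0,0,0],"rot":[0,0,0],"hand":0}])

```text
t: 30.2
tool_pos: [0.4974, -0.3598, -0.0148]
eef_rot: [0.0, 0.995, 0.099, 0.0]
contact_force: [0.8, -0.6, -0.3]
width: 0.0197
```

>>> send_rows(targets=[{"dp":[0,0,0.015],"rot":[0,0,0],"hand":0},{"dp":[0,0,0],"rot":[0,0,0],"hand":0}])

```text
t: 30.4
tool_pos: [0.4971, -0.3596, -0.0163]
eef_rot: [0.0, 0.995, 0.099, -0.0]
contact_force: [0.1, 1.0, 0.0]
width: 0.02
```

>>> send_rows(targets=[{"dp":[0,0,0.015],"rot":[0,0,0],"hand":0},{"dp":[0,0,0],"rot":[0,0,0],"hand":0}])

```text
t: 30.6
tool_pos: [0.4969, -0.3595, -0.0178]
eef_rot: [-0.0, 0.995, 0.099, -0.0]
contact_force: [-1.0, 0.2, -0.1]
width: 0.0193
```

>>> send_rows(targets=[{"dp":[0,0,0.015],"rot":[0,0,0],"hand":0},{"dp":[0,0,0],"rot":[0,0,0],"hand":0}])

```text
t: 30.8
tool_pos: [0.4971, -0.3596, -0.0188]
eef_rot: [-0.0, 0.995, 0.099, -0.0]
contact_force: [0.5, -0.0, 0.0]
width: 0.0196
```

>>> send_rows(targets=[{"dp":[0,0,0.012],"rot":[0,0,0],"hand":0},{"dp":[0,0,0],"rot":[0,0,0],"hand":0}])

```text
t: 31.0
tool_pos: [0.4971, -0.3596, -0.019]
eef_rot: [-0.0, 0.995, 0.099, -0.0]
contact_force: [-1.8, 1.2, 7.8]
width: 0.0195
```

>>> send_rows(targets=[{"dp":[0,0,0],"rot":[0,0,0],"hand":0.38},{"dp":[0,0,0],"rot":[0,0,0],"hand":0.38},{"dp":[0,0,0],"rot":[0,0,0],"hand":0.38},{"dp":[0,0,-0.1],"rot":[0,0,0],"hand":0.38},{"dp":[0,0,-0.3],"rot":[0,0,0],"hand":0.38},{"dp":[0,0,-0.4],"rot":[0,0,0],"hand":0.5},{"dp":[0,0,-0.4],"rot":[0,0,0],"hand":0.5},{"dp":[0,0,0],"rot":[0,0,0],"hand":0.5}])

```text
t: 31.8
tool_pos: [0.4996, -0.3614, 0.0749]
eef_rot: [0.002, 0.995, 0.099, 0.003]
contact_force: [0.5, -0.0, 0.3]
width: 0.0424
```

Run:
```python
from plan import *
s=yaw()[0];print(s["tool_pos"],s["width"])
g,t=parts["peg_b"];plan(g,t-np.pi/2,ZB+.003,turn=False);level(t-np.pi/2)
```

```text
[ 0.49959026 -0.36138811  0.07487884] 0.04244675252921403
turn rotz total 0.159 then dx 0.127 dy -2.462 dz 1.345 q6 0.73 t 31.8
rot [ 0.0013 -0.0019  0.1593] tilt deg 0.41
```

>>> send_rows(targets=[{"dp":[0,0,0],"rot":[0,0,0.04],"hand":0.5},{"dp":[0,0,0],"rot":[0,0,0.04],"hand":0.5},{"dp":[0,0,0],"rot":[0,0,0.04],"hand":0.5},{"dp":[0,0,0],"rot":[0,0,0.039],"hand":0.5},{"dp":[0.03,-0.5,0],"rot":[0,0,0],"hand":0.5},{"dp":[0.03,-0.5,0],"rot":[0,0,0],"hand":0.5},{"dp":[0.03,-0.5,0],"rot":[0,0,0],"hand":0.5},{"dp":[0.03,-0.5,0],"rot":[0,0,0],"hand":0.5}])

```text
t: 32.6
tool_pos: [0.5502, -0.2176, 0.07]
eef_rot: [-0.0, 0.989, -0.151, -0.0]
contact_force: [0.4, 0.4, 0.1]
width: 0.0426
```

>>> send_rows(targets=[{"dp":[0.01,-0.46,0],"rot":[0,0,0],"hand":0.5},{"dp":[0,0,0.3],"rot":[0,0,0],"hand":0.5},{"dp":[0,0,0],"rot":[0,0,0],"hand":0.5},{"dp":[0,0,0],"rot":[0,0,0],"hand":0.5}])

```text
t: 33.0
tool_pos: [0.5605, -0.1862, 0.0474]
eef_rot: [-0.0, 0.989, -0.15, -0.001]
contact_force: [-0.4, 0.2, -0.3]
width: 0.0427
```

Run:
```python
from plan import *
s=yaw()[0];print(s["tool_pos"],s["width"])
g,t=parts["peg_b"];plan(g,t-np.pi/2,ZB+.004,turn=False);level(t-np.pi/2)
```

```text
[ 0.56047814 -0.18616299  0.04739254] 0.04266252132970314
turn rotz total 0.000 then dx 0.048 dy 0.010 dz 0.965 q6 1.53 t 33.0
rot [0.     0.0007 0.0003] tilt deg 0.12
```

>>> send_rows(targets=[{"dp":[0.05,0.01,0.3],"rot":[0,0,0],"hand":0.5},{"dp":[0,0,0.35],"rot":[0,0,0],"hand":0.5},{"dp":[0,0,0.22],"rot":[0,0,0],"hand":0.5},{"dp":[0,0,0.09],"rot":[0,0,0],"hand":0.5},{"dp":[0,0,0],"rot":[0,0,0],"hand":0.5},{"dp":[0,0,0],"rot":[0,0,0],"hand":0},{"dp":[0,0,0],"rot":[0,0,0],"hand":0},{"dp":[0,0,0],"rot":[0,0,0],"hand":0}])

```text
t: 33.8
tool_pos: [0.5652, -0.1884, -0.0231]
eef_rot: [0.0, 0.989, -0.15, 0.001]
contact_force: [-0.4, -1.0, 3.1]
width: 0.0197
```

>>> send_rows(targets=[{"dp":[0,0,0],"rot":[0,0,0],"hand":0},{"dp":[0,0,0],"rot":[0,0,0],"hand":0},{"dp":[0,0,-0.2],"rot":[0,0,0],"hand":0},{"dp":[0,0,-0.4],"rot":[0,0,0],"hand":0},{"dp":[0,0,-0.4],"rot":[0,0,0],"hand":0},{"dp":[0,0,-0.2],"rot":[0,0,0],"hand":0},{"dp":[0,0,0],"rot":[0,0,0],"hand":0}])

```text
t: 34.5
tool_pos: [0.5662, -0.1886, 0.0685]
eef_rot: [0.0, 0.989, -0.15, 0.002]
contact_force: [0.3, -0.7, -0.1]
width: 0.0196
```

Run:
```python
from plan import *
print(ctrl.get_state()["tool_pos"],ctrl.get_state()["width"])
plan(slot("peg",-.030,-.028),.198-np.pi/2,-.019,turn=False);level(.198-np.pi/2)
```

```text
[ 0.56624115 -0.1885608   0.06851104] 0.019598318914710235
turn rotz total -0.159 then dx -1.363 dy 2.784 dz 1.167 q6 1.53 t 34.5
rot [ 0.0004 -0.0014 -0.159 ] tilt deg 0.25
```

>>> send_rows(targets=[{"dp":[0,0,0],"rot":[0,0,-0.04],"hand":0},{"dp":[0,0,0],"rot":[0,0,-0.04],"hand":0},{"dp":[0,0,0],"rot":[0,0,-0.04],"hand":0},{"dp":[0,0,0],"rot":[0,0,-0.039],"hand":0},{"dp":[-0.11,0.23,0],"rot":[0,0,0],"hand":0},{"dp":[-0.23,0.47,0],"rot":[0,0,0],"hand":0},{"dp":[-0.23,0.47,0],"rot":[0,0,0],"hand":0},{"dp":[-0.23,0.47,0],"rot":[0,0,0],"hand":0}])

```text
t: 35.3
tool_pos: [0.5286, -0.3209, 0.0643]
eef_rot: [-0.001, 0.995, 0.099, -0.001]
contact_force: [0.7, -0.7, -0.4]
width: 0.02
```

>>> send_rows(targets=[{"dp":[-0.23,0.47,0],"rot":[0,0,0],"hand":0},{"dp":[-0.23,0.47,0],"rot":[0,0,0],"hand":0},{"dp":[-0.1,0.2,0],"rot":[0,0,0],"hand":0},{"dp":[0,0,0],"rot":[0,0,0],"hand":0},{"dp":[0,0,0],"rot":[0,0,0],"hand":0}])

```text
t: 35.8
tool_pos: [0.5049, -0.4114, 0.0647]
eef_rot: [-0.001, 0.995, 0.099, -0.001]
contact_force: [0.6, 0.5, -1.1]
width: 0.0197
```

Run:
```python
from plan import *
print(ctrl.get_state()["tool_pos"],ctrl.get_state()["width"])
plan(slot("peg",-.030,-.028),.198-np.pi/2,-.017,turn=False);level(.198-np.pi/2)
```

```text
[ 0.50492882 -0.41139598  0.06471505] 0.01971576823711372
turn rotz total -0.000 then dx 0.023 dy 0.031 dz 1.090 q6 0.67 t 35.8
rot [-0.0007  0.0004 -0.0002] tilt deg 0.15
```

>>> send_rows(targets=[{"dp":[0.02,0.02,0.3],"rot":[0,0,0],"hand":0},{"dp":[0,0,0.4],"rot":[0,0,0],"hand":0},{"dp":[0,0,0.2],"rot":[0,0,0],"hand":0},{"dp":[0,0,0.09],"rot":[0,0,0],"hand":0},{"dp":[0,0,0.03],"rot":[0,0,0],"hand":0},{"dp":[0,0,0.03],"rot":[0,0,0],"hand":0},{"dp":[0,0,0.02],"rot":[0,0,0],"hand":0},{"dp":[0,0,0],"rot":[0,0,0],"hand":0}])

```text
t: 36.6
tool_pos: [0.5076, -0.414, -0.0138]
eef_rot: [0.0, 0.995, 0.099, 0.0]
contact_force: [0.5, 0.8, -0.2]
width: 0.0198
```

>>> send_rows(targets=[{"dp":[0,0,0.015],"rot":[0,0,0],"hand":0},{"dp":[0,0,0],"rot":[0,0,0],"hand":0}])

```text
t: 36.8
tool_pos: [0.5073, -0.4139, -0.0153]
eef_rot: [0.0, 0.995, 0.099, -0.0]
contact_force: [0.4, -0.5, -0.7]
width: 0.02
```

>>> send_rows(targets=[{"dp":[0,0,0.015],"rot":[0,0,0],"hand":0},{"dp":[0,0,0],"rot":[0,0,0],"hand":0}])

```text
t: 37.0
tool_pos: [0.5072, -0.4137, -0.0168]
eef_rot: [-0.0, 0.995, 0.099, -0.0]
contact_force: [-0.0, -0.4, -0.1]
width: 0.0196
```

>>> send_rows(targets=[{"dp":[0,0,0.015],"rot":[0,0,0],"hand":0},{"dp":[0,0,0],"rot":[0,0,0],"hand":0}])

```text
t: 37.2
tool_pos: [0.5072, -0.4138, -0.0172]
eef_rot: [-0.0, 0.995, 0.099, -0.0]
contact_force: [-1.8, 1.0, 6.2]
width: 0.0199
```

>>> send_rows(targets=[{"dp":[0,0,0.008],"rot":[0,0,0],"hand":0},{"dp":[0,0,0],"rot":[0,0,0],"hand":0}])

```text
t: 37.4
tool_pos: [0.5072, -0.4138, -0.0173]
eef_rot: [-0.0, 0.995, 0.099, -0.0]
contact_force: [-2.9, 1.9, 10.4]
width: 0.0195
```

Peg_b is down. I'll release and head for the tailpiece.

>>> send_rows(targets=[{"dp":[0,0,0],"rot":[0,0,0],"hand":0.38},{"dp":[0,0,0],"rot":[0,0,0],"hand":0.38},{"dp":[0,0,0],"rot":[0,0,0],"hand":0.38},{"dp":[0,0,-0.1],"rot":[0,0,0],"hand":0.38},{"dp":[0,0,-0.3],"rot":[0,0,0],"hand":0.38},{"dp":[0,0,-0.4],"rot":[0,0,0],"hand":0.7},{"dp":[0,0,-0.4],"rot":[0,0,0],"hand":0.7},{"dp":[0,0,0],"rot":[0,0,0],"hand":0.7}])

```text
t: 38.2
tool_pos: [0.5098, -0.4158, 0.0764]
eef_rot: [0.003, 0.995, 0.099, 0.003]
contact_force: [-0.0, 0.1, 0.1]
width: 0.0596
```

Run:
```python
from plan import *
s=yaw()[0];print(s["tool_pos"],s["width"])
g,t=parts["tailpiece"];print(g);plan(g,t-np.pi/2,ZB+.003,turn=False);level(t-np.pi/2)
```

```text
[ 0.50979008 -0.41580949  0.07643675] 0.0596065025638528
[ 0.44997477 -0.13164015]
turn rotz total -0.060 then dx 0.688 dy -3.810 dz 1.366 q6 0.67 t 38.2
rot [ 0.002  -0.0012 -0.0599] tilt deg 0.42
```

>>> send_rows(targets=[{"dp":[0,0,0],"rot":[0,0,-0.03],"hand":0.7},{"dp":[0,0,0],"rot":[0,0,-0.03],"hand":0.7},{"dp":[0.09,-0.5,0],"rot":[0,0,0],"hand":0.7},{"dp":[0.09,-0.5,0],"rot":[0,0,0],"hand":0.7},{"dp":[0.09,-0.5,0],"rot":[0,0,0],"hand":0.7},{"dp":[0.09,-0.5,0],"rot":[0,0,0],"hand":0.7},{"dp":[0.09,-0.5,0],"rot":[0,0,0],"hand":0.7},{"dp":[0.09,-0.5,0],"rot":[0,0,0],"hand":0.7}])

```text
t: 39.0
tool_pos: [0.4592, -0.1886, 0.0714]
eef_rot: [-0.0, 0.981, 0.192, -0.0]
contact_force: [0.9, -0.7, -0.5]
width: 0.0598
```

>>> send_rows(targets=[{"dp":[0.09,-0.5,0],"rot":[0,0,0],"hand":0.7},{"dp":[0.06,-0.31,0.1],"rot":[0,0,0],"hand":0.7},{"dp":[0,0,0.3],"rot":[0,0,0],"hand":0.7},{"dp":[0,0,0],"rot":[0,0,0],"hand":0.7},{"dp":[0,0,0],"rot":[0,0,0],"hand":0.7}])

```text
t: 39.5
tool_pos: [0.4473, -0.1295, 0.0415]
eef_rot: [-0.0, 0.981, 0.192, -0.001]
contact_force: [0.2, 0.4, -1.0]
width: 0.0599
```

Run:
```python
from plan import *
s=yaw()[0];print(s["tool_pos"],s["width"])
g,t=parts["tailpiece"];plan(g,t-np.pi/2,ZB+.003,turn=False);level(t-np.pi/2)
```

```text
[ 0.4473246  -0.1295202   0.04153191] 0.05991312596749139
turn rotz total 0.000 then dx 0.022 dy 0.039 dz 0.900 q6 0.88 t 39.5
rot [-0.0003  0.0004  0.0001] tilt deg 0.09
```

>>> send_rows(targets=[{"dp":[0.02,0.04,0.3],"rot":[0,0,0],"hand":0.7},{"dp":[0,0,0.35],"rot":[0,0,0],"hand":0.7},{"dp":[0,0,0.17],"rot":[0,0,0],"hand":0.7},{"dp":[0,0,0.09],"rot":[0,0,0],"hand":0.7},{"dp":[0,0,0],"rot":[0,0,0],"hand":0.7},{"dp":[0,0,0],"rot":[0,0,0],"hand":0},{"dp":[0,0,0],"rot":[0,0,0],"hand":0},{"dp":[0,0,0],"rot":[0,0,0],"hand":0}], grip_force=45)

```text
t: 40.3
tool_pos: [0.4506, -0.1319, -0.0256]
eef_rot: [0.0, 0.981, 0.192, 0.0]
contact_force: [-1.9, -0.3, 6.3]
width: 0.0327
```

>>> send_rows(targets=[{"dp":[0,0,0],"rot":[0,0,0],"hand":0},{"dp":[0,0,0],"rot":[0,0,0],"hand":0},{"dp":[0,0,-0.15],"rot":[0,0,0],"hand":0},{"dp":[0,0,-0.3],"rot":[0,0,0],"hand":0},{"dp":[0,0,-0.4],"rot":[0,0,0],"hand":0},{"dp":[0,0,-0.35],"rot":[0,0,0],"hand":0},{"dp":[0,0,0],"rot":[0,0,0],"hand":0}])

```text
t: 41.0
tool_pos: [0.4524, -0.1324, 0.067]
eef_rot: [0.002, 0.981, 0.192, 0.003]
contact_force: [-0.1, -0.2, -1.1]
width: 0.0322
```

Run:
```python
from plan import *
print(ctrl.get_state()["tool_pos"],ctrl.get_state()["width"])
plan(slot("tail",-.018,0),-.091-np.pi/2,-.019,turn=False);level(-.091-np.pi/2)
```

```text
[ 0.45242179 -0.132421    0.06701157] 0.03223640684945042
turn rotz total 0.152 then dx 2.394 dy -2.174 dz 1.147 q6 0.87 t 41.0
rot [ 0.0009 -0.0018  0.152 ] tilt deg 0.36
```

>>> send_rows(targets=[{"dp":[0,0,0],"rot":[0,0,0.038],"hand":0},{"dp":[0,0,0],"rot":[0,0,0.038],"hand":0},{"dp":[0,0,0],"rot":[0,0,0.038],"hand":0},{"dp":[0,0,0],"rot":[0,0,0.038],"hand":0},{"dp":[0.2,-0.18,0],"rot":[0,0,0],"hand":0},{"dp":[0.4,-0.363,0],"rot":[0,0,0],"hand":0},{"dp":[0.4,-0.363,0],"rot":[0,0,0],"hand":0},{"dp":[0.4,-0.363,0],"rot":[0,0,0],"hand":0}])

```text
t: 41.8
tool_pos: [0.5638, -0.0455, 0.0629]
eef_rot: [-0.0, 0.999, -0.046, -0.001]
contact_force: [0.3, -1.1, -2.1]
width: 0.0329
```

>>> send_rows(targets=[{"dp":[0.4,-0.363,0],"rot":[0,0,0],"hand":0},{"dp":[0.4,-0.363,0],"rot":[0,0,0],"hand":0},{"dp":[0.2,-0.18,0],"rot":[0,0,0],"hand":0},{"dp":[0,0,0],"rot":[0,0,0],"hand":0},{"dp":[0,0,0],"rot":[0,0,0],"hand":0}])

```text
t: 42.3
tool_pos: [0.6429, 0.0144, 0.0623]
eef_rot: [0.0, 0.999, -0.045, -0.001]
contact_force: [0.7, 0.1, -0.5]
width: 0.0328
```

Run:
```python
from plan import *
print(ctrl.get_state()["tool_pos"],ctrl.get_state()["width"])
plan(slot("tail",-.018,0),-.091-np.pi/2,-.0196,turn=False);level(-.091-np.pi/2)
```

```text
[0.64290005 0.01444199 0.06232363] 0.03276903738516596
turn rotz total 0.000 then dx 0.043 dy 0.007 dz 1.092 q6 1.67 t 42.3
rot [0.0001 0.0008 0.0002] tilt deg 0.15
```

>>> send_rows(targets=[{"dp":[0.03,0,0.3],"rot":[0,0,0],"hand":0},{"dp":[0,0,0.4],"rot":[0,0,0],"hand":0},{"dp":[0,0,0.2],"rot":[0,0,0],"hand":0},{"dp":[0,0,0.08],"rot":[0,0,0],"hand":0},{"dp":[0,0,0.03],"rot":[0,0,0],"hand":0},{"dp":[0,0,0.03],"rot":[0,0,0],"hand":0},{"dp":[0,0,0.02],"rot":[0,0,0],"hand":0},{"dp":[0,0,0],"rot":[0,0,0],"hand":0}])

```text
t: 43.1
tool_pos: [0.6468, 0.0141, -0.0155]
eef_rot: [-0.0, 0.999, -0.046, 0.0]
contact_force: [0.1, 0.2, -1.6]
width: 0.0326
```

>>> send_rows(targets=[{"dp":[0,0,0.015],"rot":[0,0,0],"hand":0},{"dp":[0,0,0],"rot":[0,0,0],"hand":0}])

```text
t: 43.3
tool_pos: [0.6465, 0.0142, -0.017]
eef_rot: [-0.0, 0.999, -0.046, 0.0]
contact_force: [1.0, 1.0, -1.8]
width: 0.0329
```

>>> send_rows(targets=[{"dp":[0,0,0.015],"rot":[0,0,0],"hand":0},{"dp":[0,0,0],"rot":[0,0,0],"hand":0}])

```text
t: 43.5
tool_pos: [0.6463, 0.0142, -0.0185]
eef_rot: [-0.0, 0.999, -0.046, -0.0]
contact_force: [0.1, 0.1, -1.1]
width: 0.0329
```

>>> send_rows(targets=[{"dp":[0,0,0.015],"rot":[0,0,0],"hand":0},{"dp":[0,0,0],"rot":[0,0,0],"hand":0}])

```text
t: 43.7
tool_pos: [0.6465, 0.0141, -0.0195]
eef_rot: [-0.0, 0.999, -0.046, -0.0]
contact_force: [0.1, 0.2, -0.5]
width: 0.0329
```

>>> send_rows(targets=[{"dp":[0,0,0.01],"rot":[0,0,0],"hand":0},{"dp":[0,0,0],"rot":[0,0,0],"hand":0}])

```text
t: 43.9
tool_pos: [0.6465, 0.0141, -0.0195]
eef_rot: [-0.0, 0.999, -0.046, -0.0]
contact_force: [-2.3, 0.5, 6.4]
width: 0.0331
```

Contact. I'll release and pull back clear of the trays for a final look.

>>> send_rows(targets=[{"dp":[0,0,0],"rot":[0,0,0],"hand":0.6},{"dp":[0,0,0],"rot":[0,0,0],"hand":0.6},{"dp":[0,0,0],"rot":[0,0,0],"hand":0.6},{"dp":[0,0,-0.1],"rot":[0,0,0],"hand":0.6},{"dp":[0,0,-0.3],"rot":[0,0,0],"hand":0.6},{"dp":[0,0,-0.5],"rot":[0,0,0],"hand":0.6},{"dp":[0,0,-0.5],"rot":[0,0,0],"hand":0.6},{"dp":[0,0,-0.3],"rot":[0,0,0],"hand":0.6}])

```text
t: 44.7
tool_pos: [0.6478, 0.0141, 0.1107]
eef_rot: [-0.0, 0.999, -0.046, 0.002]
contact_force: [0.5, -0.0, -0.1]
width: 0.051
```

>>> send_rows(targets=[{"dp":[-0.3,0,0],"rot":[0,0,0],"hand":0.6},{"dp":[-0.5,0,0],"rot":[0,0,0],"hand":0.6},{"dp":[-0.5,0,0],"rot":[0,0,0],"hand":0.6},{"dp":[-0.5,0,0],"rot":[0,0,0],"hand":0.6},{"dp":[-0.5,0,0],"rot":[0,0,0],"hand":0.6},{"dp":[-0.5,0,0],"rot":[0,0,0],"hand":0.6},{"dp":[-0.3,0,0],"rot":[0,0,0],"hand":0.6},{"dp":[0,0,0],"rot":[0,0,0],"hand":0.6}])

```text
t: 45.5
tool_pos: [0.4112, 0.0354, 0.1074]
eef_rot: [0.0, 0.999, -0.045, -0.002]
contact_force: [-0.7, 0.7, -0.3]
width: 0.0513
```

Run:
```python
from plan import *
print(ctrl.get_state()["tool_pos"])
a=grab("top","pics/t9.png");b=grab("scene","pics/s9.png")
up=lambda c,w,h:cv2.resize(c,(w,h),interpolation=cv2.INTER_CUBIC)
A=up(a[90:240,200:530],792,360)
B=np.hstack([up(b[125:215,350:450],266,240),up(b[215:320,265:365],266,240),up(b[245:355,100:210],260,240)])
cv2.imwrite("pics/c14.png",np.vstack([A,B]))
```

```text
[0.4112496  0.03538057 0.10738609]
```

View pics/c14.png

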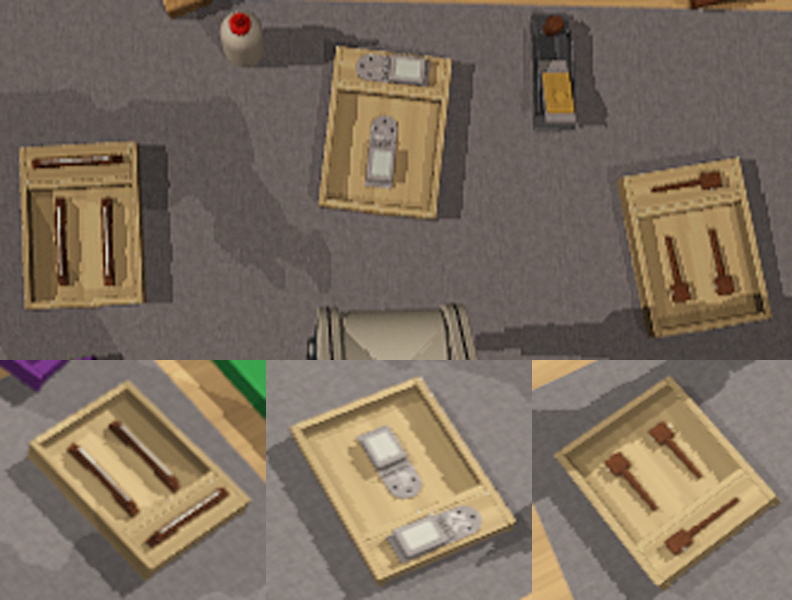

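The final picture shows the bridges at (62,240) and (107,240), the tailpiece at (382,150) and the pegs at (677,270) and (722,260). All five lie flat, lengthwise and side by side in the right trays. The glue bottle (240,40) and plane (555,75) are where they were. I'm handing in.

```bash
python3 -c "
from rig import ctrl
print(ctrl.finish_job(), ctrl.get_state()['t'])"
```

```text
the job is handed in; nothing more can be done
the job is handed in; nothing more can be done
```

All five parts are in their own trays: two bridges, two pegs and the tailpiece. I handed the job in at about 46 s of the 128 s allowed; no verdict is reported. Each part was lowered until it touched the tray floor (6–11 N) before I let go.

**Final check:** top and scene pictures, judged by eye, show every part flat, lengthwise and the right way up, with the pairs side by side. The glue bottle and block plane are where they stood, and the arm is clear of everything. I measured only bridge_a again after placing, about 3 mm from where I set it down.

**Failures and disagreements on the way:**
- **Tool height:** the reported TCP height read 29 mm lower than where the shut fingertips really were. My first two grasps of bridge_a closed on nothing. I found the offset by touching bare bench (peak about 30 N) and allowed for it in every later grasp and placing.
- **Tilt before peg_a:** the tool tilted about 1.6° with the last joint near its limit. I levelled it before gripping.
- **Tray fit:** the tray corner fit left about 1 pixel of error, roughly 2–3 mm, well inside the tolerances.

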